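# Drop the spent bedside batteries into the leaning bottle

## Task

Feed the three slim used batteries from the tray, one at a time, through the neck of the leaning glass bottle so that they all drop down inside. Then stand the thick battery, which is too fat for the neck, upright on the nightstand midway between the white dish and the blue hearing aid case, and leave everything else where it is.

Things in the scene. Friction and masses are not known exactly. Their poses are not given: they have to be found in the camera images.
- slim_a_center (a point): slim cylindrical battery cell, one of three alike; 14.5 mm diameter, 50.5 mm tall with a 1.5 mm contact nub on top, 24 g, grey sleeve with bare steel ends. It stands on end on the tray floor (3 mm above the nightstand). This point is at its centre, half-way up; z along its axis, up
- slim_b_center (a point): slim cylindrical battery cell, another of the three; 14.5 mm diameter, 50.5 mm tall with a 1.5 mm contact nub on top, 24 g, grey sleeve with bare steel ends. It stands on end on the tray floor (3 mm above the nightstand). This point is at its centre, half-way up; z along its axis, up
- slim_c_center (a point): slim cylindrical battery cell, the last of the three; 14.5 mm diameter, 50.5 mm tall with a 1.5 mm contact nub on top, 24 g, grey sleeve with bare steel ends. It stands on end on the tray floor (3 mm above the nightstand). This point is at its centre, half-way up; z along its axis, up
- thick_center (a point): the one thick battery cell, 26.2 mm diameter, 50 mm tall, about 66 g, same grey and steel look; stands on end on the tray floor (3 mm above the nightstand). This point is at its centre, half-way up; z along its axis, up. It is too thick for the bottle's neck
- tray: low open white tray fixed to the nightstand, 190 x 170 mm, floor 3 mm thick, rim 10 mm high; the four cells stand in its four quarters about 80 to 90 mm apart, with a flat blister pack lying in the middle. Origin: centre of its underside, x along the 190 mm side
- bottle: clear glass bottle fixed in a metal rest, leaning 35 degrees from vertical towards the robot. Body 76 mm diameter, 100 mm long; shoulder up to 132 mm; straight neck to the mouth at 165 mm, bore 25 mm; base 5 mm thick. A slim cell let go in the neck, lined up with it, slides down by its own weight. Origin: centre of the outer base; z along the bottle's axis, out through the mouth
- rest: fixed aluminium bottle rest, base plate 200 x 100 x 6 mm, carrying a reading lamp that hangs over the bottle. Origin on the nightstand; x level, away from the side the mouth faces. In this frame the mouth is at x -45, z 169 mm; the lamp shade, 60 mm diameter, is centred at x -2, z 312 to 346 mm; its arm, 12 mm thick at z 352, runs back to a post at x 135
- bottle_mouth (a point): centre of the mouth of the leaning bottle, in the plane of its white collar (33 mm outside, 25 mm inside diameter), about 169 mm above the nightstand; its z points out of the mouth along the neck
- dish: round white ceramic dish, 84 mm diameter at the rim, 26 mm high, loose. Origin: centre of its underside
- case: blue plastic hearing aid case, 55 x 82 x 32 mm, closed, loose. Its centre is about 200 mm from the dish's centre. Origin: centre of its underside; y along the 82 mm side
- blister_a: flat blister pack of button cells lying in the middle of the tray, 44 x 58 x 9 mm, loose bystander. Origin: centre of its underside
- blister_b: a second blister pack, 44 x 58 x 9 mm, lying beside the tray, loose bystander. Origin: centre of its underside
- cream_tin: round metal tin, 48 mm diameter, 22 mm high, loose bystander. Origin: centre of its underside
- tumbler: drinking glass, 72 mm diameter at the rim, 95 mm high, loose bystander. Origin: centre of its underside
- mirror: small round brass pocket mirror, 80 mm diameter, its lid standing open to about 80 mm high, loose bystander. Origin: centre of its underside
- specs_case: soft grey spectacles case, 60 x 160 x 36 mm, loose bystander. Origin: centre of its underside
Things that resemble listed ones, but are neither listed nor needed, are in the scene too. What is shaped like the dish but green or turquoise is not meant.

How it is judged:
On the way, in this order (a step that is already met when the one before it is completed fails the run):
1. one slim battery is down inside the bottle (((x of slim_a_center in the frame of bottle between -0.031 and 0.031 m and y of slim_a_center in the frame of bottle between -0.031 and 0.031 m and z of slim_a_center in the frame of bottle between 0 and 0.115 m) or (x of slim_b_center in the frame of bottle between -0.031 and 0.031 m and y of slim_b_center in the frame of bottle between -0.031 and 0.031 m and z of slim_b_center in the frame of bottle between 0 and 0.115 m) or (x of slim_c_center in the frame of bottle between -0.031 and 0.031 m and y of slim_c_center in the frame of bottle between -0.031 and 0.031 m and z of slim_c_center in the frame of bottle between 0 and 0.115 m))), for 0.2 s.
2. two slim batteries are down inside the bottle ((((x of slim_a_center in the frame of bottle between -0.031 and 0.031 m and y of slim_a_center in the frame of bottle between -0.031 and 0.031 m and z of slim_a_center in the frame of bottle between 0 and 0.115 m) and (x of slim_b_center in the frame of bottle between -0.031 and 0.031 m and y of slim_b_center in the frame of bottle between -0.031 and 0.031 m and z of slim_b_center in the frame of bottle between 0 and 0.115 m)) or ((x of slim_a_center in the frame of bottle between -0.031 and 0.031 m and y of slim_a_center in the frame of bottle between -0.031 and 0.031 m and z of slim_a_center in the frame of bottle between 0 and 0.115 m) and (x of slim_c_center in the frame of bottle between -0.031 and 0.031 m and y of slim_c_center in the frame of bottle between -0.031 and 0.031 m and z of slim_c_center in the frame of bottle between 0 and 0.115 m)) or ((x of slim_b_center in the frame of bottle between -0.031 and 0.031 m and y of slim_b_center in the frame of bottle between -0.031 and 0.031 m and z of slim_b_center in the frame of bottle between 0 and 0.115 m) and (x of slim_c_center in the frame of bottle between -0.031 and 0.031 m and y of slim_c_center in the frame of bottle between -0.031 and 0.031 m and z of slim_c_center in the frame of bottle between 0 and 0.115 m)))), for 0.2 s.
3. all three slim batteries are down inside the bottle (x of slim_a_center in the frame of bottle between -0.031 and 0.031 m and y of slim_a_center in the frame of bottle between -0.031 and 0.031 m and z of slim_a_center in the frame of bottle between 0 and 0.115 m and x of slim_b_center in the frame of bottle between -0.031 and 0.031 m and y of slim_b_center in the frame of bottle between -0.031 and 0.031 m and z of slim_b_center in the frame of bottle between 0 and 0.115 m and x of slim_c_center in the frame of bottle between -0.031 and 0.031 m and y of slim_c_center in the frame of bottle between -0.031 and 0.031 m and z of slim_c_center in the frame of bottle between 0 and 0.115 m), for 0.2 s.
4. the thick battery stands, released, midway between dish and case (horizontal distance between thick_center and dish below 0.125 m and horizontal distance between thick_center and case below 0.125 m and y of thick_center in the frame of dish between -0.025 and 0.025 m and angle between thick_center's own z axis and vertical below 0.12 rad and height (world z) of thick_center between 0.021 and 0.029 m and contact force between thick and the fingers below 0.05 N), for 0.2 s.
At the end, for the whole second after the job is handed in: All three slim batteries inside the bottle, wholly below the neck. The thick one released, upright within 7 degrees on the nightstand, centre under 125 mm from both dish and case centres and within 25 mm of their line. Dish, case moved under 15 mm, bystanders under 25 mm (all of step 3 and all of step 4 and distance of each of dish, case from where it was at the start of the episode below 0.015 m and distance of each of blister_a, blister_b, cream_tin, tumbler, mirror, specs_case from where it was at the start of the episode below 0.025 m); the robot touches nothing.
It fails at once if the dish or the hearing aid case is shifted by more than 15 mm, or another bystander by more than 25 mm (distance of any of dish, case from where it was at the start of the episode above 0.015 m or distance of any of blister_a, blister_b, cream_tin, tumbler, mirror, specs_case from where it was at the start of the episode above 0.025 m).
It also fails if it takes over 72 s, if anything falls off the work surface, if the arm or the gripper's body presses on something with over 40 N, if the wrist force passes 120 N, or if a joint passes its speed limit or range.

## Robot

A 7-joint arm with a two-finger parallel gripper is mounted at the origin on the work surface. World frame = base frame: x ahead of the robot, y to its left, z up, the work surface at z = 0. Lengths are in m, angles in rad, forces in N, time in s.
With the tool pointing down it reaches from about 0.4 to 0.85 m from the base axis. Payload 4.4 kg.
Tool frame: the origin (TCP) lies between the finger pads; the fingertips stand 22 mm ahead of it and the grasp point (between the pads) lies 3 mm ahead of it; z points along the fingers, y is the direction in which the jaws open and shut (so a half turn about z gives the same grasp; the last joint's range is limited). The gripper opens to 94 mm and grips with 3 to 60 N. Pads are 16 mm wide; open, the fingers measure 119 mm over their backs; the gripper's body (75 mm by 177 mm) begins 78 mm behind the grasp point.
Start: joints at [-1.333, 0.628, 0.038, 1.517, -0.027, 0.996, -0.02], TCP at [0.194, 0.62, 0.227] pointing down, gripper open.
Joint ranges: [-3.06, 3.06], [-0.37, 2.12], [-1.25, 1.32], [0.18, 2.47], [-1.1, 4.24], [0.23, 1.98], [-2.94, 2.94]. Speed limits (rad/s): [2.57, 2.57, 3.14, 3.14, 3.14, 3.14, 3.14].

## Interface

Orientations are given as a unit quaternion [x, y, z, w].
In Python, from workcell import ctrl gives the robot as it stands.
- The arm moves only by the shell command python3 -m pendant 'ROWS' [OPENING] [FORCE]. ROWS is a JSON object of lists of equal length, an entry for each row: "delta_pos": the shift along the tool's x, y, z in mm, a list of three; "twist": the turn, a rotation vector about the tool's x, y, z in degrees, a list of three. In form: {"delta_pos": [[x, y, z], ...], "twist": [[wx, wy, wz], ...]}. A call has 1 to 5 rows; each row is the pose to reach, as a shift and turn from the pose commanded when the call began, along the tool's axes at that moment; what a row does not reach only later rows make up. A row lasts 1/10 s, in which the tool goes at most 50 mm and 8.59 degrees, less where a joint would pass 70% of its speed; a pose out of reach is approached as far as the arm can. A call with a gripper value outside its range is refused whole. OPENING is the opening, from 0 (shut) to 1 (fully open), set as the call begins (- or left out, the last holds). The fingers move at their own pace and stop on an object; FORCE is the grip in N (left out, the last holds). Time passes only in rows, so rows that repeat a pose let the fingers close. It gives the time, the measured TCP pose, the force and the opening at its end, in the units of the state.
- ctrl.state(): the state, without advancing time (a new reading comes with each control period).
- ctrl.capture(name): name is "scene" or "top"; returns the picture (384x512x3 uint8, blue, green, red); there is no depth.
- ctrl.camera_params(name): a dict with "fov_y" (degrees; the focal length in pixels is half the picture's height over the tangent of half this angle, whatever the lens; pixels are square), "cx", "cy" (the principal point, pixels), "k1" (the pictures are not rectified: a ray, as slopes to the right and down, at radius r is drawn at 1 + k1 r^2 times it, then the intrinsics apply), "rvec" (rotation vector, rad) and "tvec" (3), from world to camera coordinates, as OpenCV has them. Camera axes: x right, y down, z forward; pixel columns grow to the right and rows downward; lengths in m; the calibration is good to about 2 mm. A picture is of the moment at which its call begins. camera_params takes no time and is no camera call.
- ctrl.finish_job(): hands the job in, once; it reports no verdict.
Trained networks look in the newest picture that a camera, given by its name, has taken for a name from the list of things; names that differ only in an ending like _2 or _b are one class to them, and where a whole thing is asked for, a point or a joint stands for the part that bears it (a point fixed in the world has none). Each returns a list of dicts, best first, with "confidence" (0 to 1); they miss things now and then, are a little off and sometimes report something else, mostly with a low value. They report only what shows in the picture. A call takes as long as a camera call. They do not tell look-alikes from the thing itself.
- ctrl.look_for(query, camera): "pixel" ([column, row] in pixels, amid what is visible of it).
- ctrl.outline_of(query, camera): "pixels" (384x512 bool, what is visible of it) and "pixel" ([column, row] in pixels, amid what is visible of it).
The state is a dict: "time": time; "joint_pos": joint angles; "dq": joint speeds; "joint_torque": joint torques, N m; "eef_pos": TCP position; "eef_rot": TCP orientation; "ft_force": force on the tool from outside, world axes, zero at the start; "wrist_torque": the same for the moment, N m; "opening": opening from 0.0 (shut) to 1.0 (fully open).
Only numpy, scipy, OpenCV 4.12 (cv2) and the standard library are available. Lean on these libraries where they do the work, as an engineer would, in place of code of your own. Each camera call takes 0.05 s, during which the arm holds its last target.

## Working session

There is one attempt and no reset: what is moved stays moved. The work goes in short steps, Python scripts to look and compute and a shell command to move; the robot and the scene stay as the last step left them, time stands still between calls to the robot, and variables do not carry over. Pictures are saved under pics/ and viewed, and the job is handed in when it is done.

```bash
ls; mkdir -p pics; python3 - <<'E'
from workcell import ctrl
import cv2
print(ctrl.state())
for n in("scene","top"):
    im=ctrl.capture(n);cv2.imwrite(f"pics/{n}0.png",cv2.resize(im,None,fx=1.5,fy=1.5,interpolation=cv2.INTER_CUBIC));print(n,ctrl.camera_params(n))
E
```

```text
pics
{'time': 0.0, 'joint_pos': array([-1.33279514,  0.62933723,  0.03840298,  1.51831305, -0.0269628 ,
        0.99630987, -0.01998768]), 'dq': array([ 1.04572519e-04, -3.78685505e-05, -1.72213619e-03,  2.45839476e-03,
        1.37755860e-03, -5.50298978e-06,  1.15822136e-04]), 'joint_torque': array([ 4.69002189e-04, -5.49731219e+01,  1.14368778e+00, -1.86636937e+01,
       -5.22714655e-02,  2.33021710e-02,  1.52247080e-04]), 'eef_pos': array([0.19422587, 0.61966917, 0.22657673]), 'eef_rot': array([ 1.51284759e-01,  9.88489790e-01, -9.16848984e-04, -1.24558189e-04]), 'ft_force': array([ 0.22720325,  0.52015898, -0.65493528]), 'wrist_torque': array([ 0.02276307, -0.06708449, -0.01945381]), 'opening': 0.9999671456855636}
scene {'fov_y': 44.566583212045, 'cx': 258.94535122236846, 'cy': 196.42625988039842, 'k1': -0.0053342080460524015, 'rvec': array([ 1.91405744,  1.3380021 , -0.63810946]), 'tvec': array([-0.11138751, -0.25528575,  1.57032549])}
top {'fov_y': 44.27276989283424, 'cx': 252.23152659653644, 'cy': 192.9604574463391, 'k1': 0.01764353201694364, 'rvec': array([ 2.14822467, -2.17111699,  0.16292947]), 'tvec': array([-0.08289515,  0.58469546,  1.2594219 ])}
```

View pics/scene0.png

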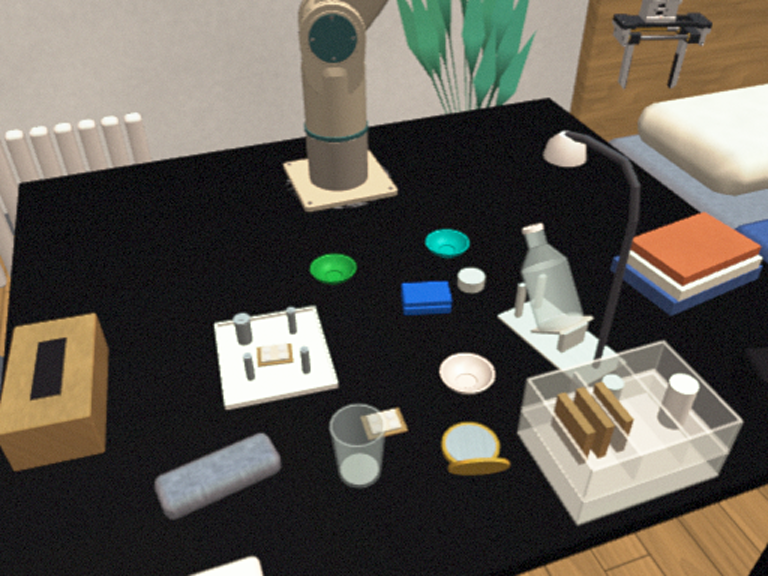

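View pics/top0.png

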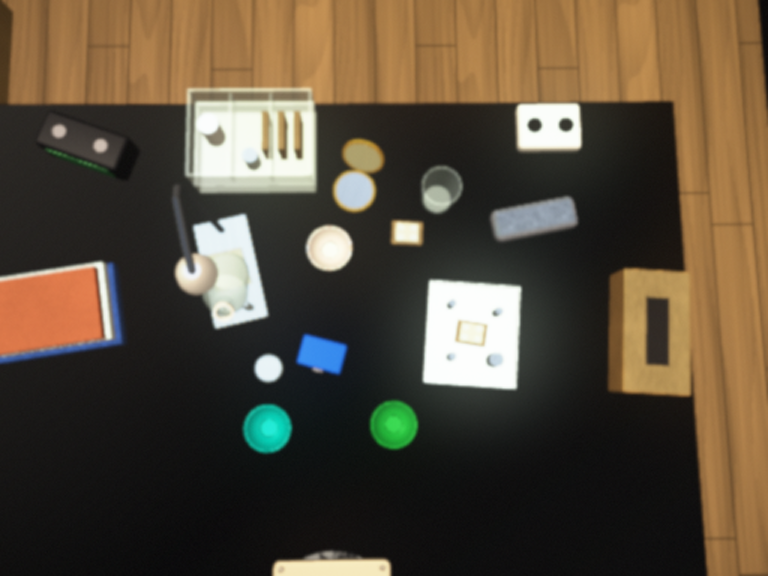

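The scene view shows the tray at ~(275,355), the bottle at ~(548,280), and the pinkish-white dish at (467,373). It also has the blue case at (426,297), with green (333,268) and turquoise (447,243) decoy bowls. The picture is scaled 1.5x. Next I'll run the detectors and make enlarged crops.

```bash
cat > h.py <<'E'
import numpy as np,cv2
from workcell import ctrl
def P(n):
    c=ctrl.camera_params(n);f=192/np.tan(np.radians(c["fov_y"]/2))
    K=np.array([[f,0,c["cx"]],[0,f,c["cy"]],[0,0,1.]]);return K,np.array([c["k1"],0,0,0,0]),c["rvec"],c["tvec"]
def proj(n,X):
    K,d,r,t=P(n);return cv2.projectPoints(np.atleast_2d(np.array(X,float)),r,t,K,d)[0][:,0]
def ray(n,px):
    K,d,r,t=P(n);R=cv2.Rodrigues(r)[0]
    u=cv2.undistortPoints(np.array([[px]],float),K,d)[0,0]
    return -R.T@t,R.T@np.array([u[0],u[1],1])
def onz(n,px,z):
    o,d=ray(n,px);return o+d*(z-o[2])/d[2]
def tri(p1,p2):
    o1,d1=ray("scene",p1);o2,d2=ray("top",p2)
    A=np.stack([d1,-d2],1);s=np.linalg.lstsq(A,o2-o1,rcond=None)[0]
    a=o1+s[0]*d1;b=o2+s[1]*d2;return (a+b)/2,np.linalg.norm(a-b)
E
python3 - <<'E'
from h import *
for n in("scene","top"):
    im=ctrl.capture(n)
    cv2.imwrite(f"pics/{n}_raw.png",im)
    for q in("slim_a_center","thick_center","tray","bottle_mouth","dish","case","bottle","blister_a"):
        print(n,q,[(np.round(r["pixel"],1).tolist(),round(r["confidence"],2)) for r in ctrl.look_for(q,n)][:5])
s=cv2.imread("pics/scene_raw.png");t=cv2.imread("pics/top_raw.png")
def cr(im,x0,y0,w,h,f): return cv2.resize(im[y0:y0+h,x0:x0+w],None,fx=f,fy=f,interpolation=cv2.INTER_CUBIC)
cv2.imwrite("pics/s_tray.png",cr(s,135,195,100,80,7));cv2.imwrite("pics/t_tray.png",cr(t,275,180,80,85,7))
cv2.imwrite("pics/s_bot.png",cr(s,320,80,120,170,3.5));cv2.imwrite("pics/t_bot.png",cr(t,105,115,140,145,4))
E
```

```text
scene slim_a_center [([195.0, 213.1], 0.58), ([201.3, 242.7], 0.47)]
scene thick_center [([160.8, 222.3], 0.48)]
scene tray [([185.6, 242.4], 0.57)]
scene bottle_mouth [([360.5, 193.5], 0.95)]
scene dish [([219.8, 179.0], 0.9), ([295.4, 163.6], 0.63), ([311.9, 249.9], 0.62)]
scene case [([283.1, 199.7], 0.63), ([163.6, 243.5], 0.47)]
scene bottle [([362.8, 191.0], 0.95)]
scene blister_a [([180.1, 235.6], 0.87), ([261.0, 279.4], 0.61)]
top slim_a_center [([329.3, 238.2], 0.43)]
top thick_center [([329.5, 237.8], 0.49)]
top tray [([312.8, 227.5], 0.8)]
top bottle_mouth [([153.0, 189.5], 0.73), ([356.5, 143.9], 0.62), ([147.8, 175.1], 0.26)]
top dish [([173.9, 286.5], 0.98), ([263.1, 282.7], 0.92), ([221.0, 167.1], 0.72), ([151.0, 189.8], 0.2)]
top case [([213.6, 236.8], 0.69)]
top bottle [([151.7, 187.6], 0.8)]
top blister_a [([313.1, 225.3], 0.77), ([271.8, 155.9], 0.57)]
```

View pics/s_tray.png

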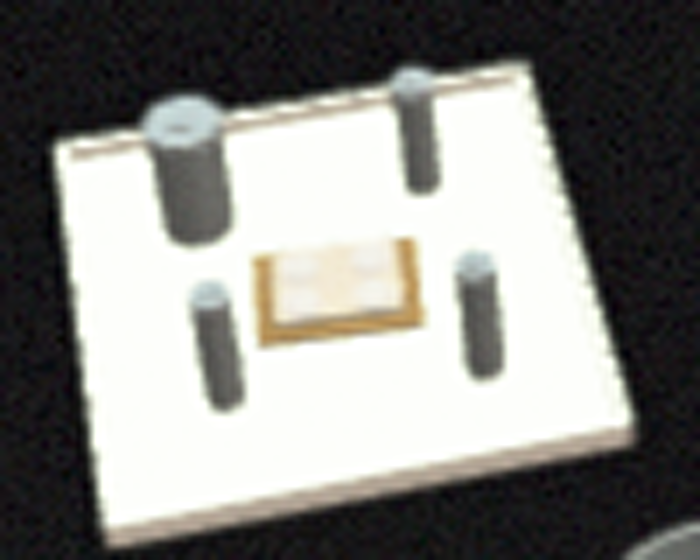

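View pics/t_tray.png

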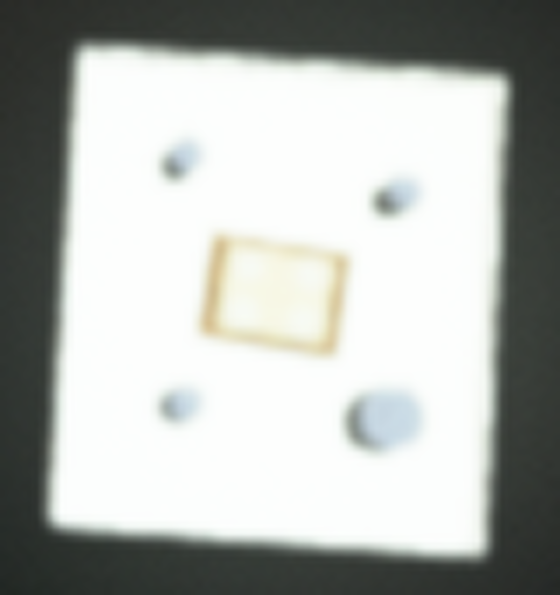

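View pics/s_bot.png

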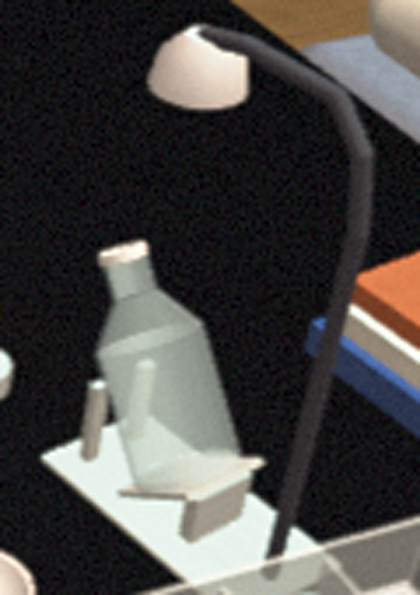

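View pics/t_bot.png

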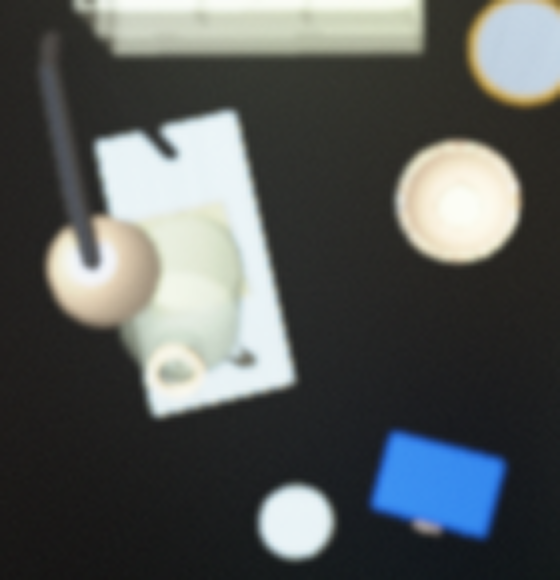

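```bash
cat > m.py <<'E'
from h import *
def c(x,y,x0,y0,f): return ((x+.5)/f-.5+x0,(y+.5)/f-.5+y0)
S=lambda x,y:c(x,y,135,195,7); T=lambda x,y:c(x,y,275,180,7)
SB=lambda x,y:c(x,y,320,80,3.5); TB=lambda x,y:c(x,y,105,115,4)
for k,s,t,z in [("far-left",(477,263),(187,152),.0535),("far-right",(210,293),(403,190),.0535),("near-left",(411,82),(183,402),.0535),("thick",(186,122),(390,417),.053)]:
    X,e=tri(S(*s),T(*t));print(k,X.round(4),round(e,4),"scene",onz("scene",S(*s),z).round(4)[:2],"top",onz("top",T(*t),z).round(4)[:2])
X,e=tri(SB(124,252),TB(176,369));print("mouth",X.round(4),e,onz("scene",SB(124,252),.169).round(4),onz("top",TB(176,369),.169).round(4))
pc=np.array([onz("top",TB(*p),.006) for p in((237,110),(95,143),(157,417),(295,383))]);print(pc.round(4),np.linalg.norm(np.diff(pc,axis=0),axis=1))
o=pc.mean(0);ax=(pc[0]+pc[1]-pc[2]-pc[3]);print("rest o",o,"yaw",np.degrees(np.arctan2(ax[1],ax[0])), "mouth pred",o[:2]-.045*ax[:2]/np.linalg.norm(ax))
d=onz("top",TB(459,202),.026);ca=onz("top",TB(438,485),.032)
print("dish",d,"case",ca,np.linalg.norm(d-ca),"mid",(d+ca)/2)
for q,r in(("tin",(296,521)),):print(q,onz("top",TB(*r),.022))
E
python3 m.py
```

```text
far-left [ 0.5579 -0.2222  0.0529] 0.0 scene [ 0.5585 -0.2223] top [ 0.5578 -0.2221]
far-right [ 0.5421 -0.3064  0.0529] 0.001 scene [ 0.5426 -0.3069] top [ 0.5421 -0.3057]
near-left [ 0.4608 -0.2192  0.0523] 0.0021 scene [ 0.4619 -0.2205] top [ 0.461  -0.2181]
thick [ 0.4545 -0.2979  0.0521] 0.0 scene [ 0.4555 -0.298 ] top [ 0.4544 -0.2978]
mouth [0.5343 0.168  0.169 ] 0.0002922554575961811 [0.5342 0.1678 0.169 ] [0.5343 0.1681 0.169 ]
[[0.7373 0.161  0.006 ]
 [0.7139 0.2612 0.006 ]
 [0.5182 0.2137 0.006 ]
 [0.5411 0.118  0.006 ]] [0.10290443 0.20137423 0.09844387]
rest o [0.62762376 0.18846624 0.006     ] yaw 13.009608988761654 mouth pred [0.5837788  0.17833609]
dish [0.66522038 0.00180688 0.026     ] case [0.46753977 0.01627581 0.032     ] 0.1983002156592115 mid [0.56638007 0.00904135 0.029     ]
tin [0.44449186 0.11412134 0.022     ]
```

Confirmed in the crops. The slim cells are far-left (477,265), far-right (210,293) and near-left (411,82), and the thick one is (186,122). The mouth triangulates to z = 0.169 as specified. The pinkish-white dish to the blue case measures 198 mm against a spec of about 200. The green and turquoise bowls are excluded by colour.

```bash
cat > g.py <<'E'
import sys
from h import *
from scipy.spatial.transform import Rotation as Ro
def frame(h,t):
    h,t=np.radians([h,t]);a=np.array([-np.sin(t)*np.cos(h),-np.sin(t)*np.sin(h),np.cos(t)])
    y=np.array([-np.sin(h),np.cos(h),0]);z=-a;return np.stack([np.cross(y,z),y,z],1)
M=np.array([.5343,.1680,.169])
def goal(args):
    # x y z [h tilt]  or  "m" s [dx dy] : along neck axis, lateral offsets in tool x,y
    if args[0]=="m":
        F=frame(13,35);o=[float(v) for v in args[2:4]]+[0,0]
        return M-F[:,2]*float(args[1])+F[:,0]*o[0]+F[:,1]*o[1],F
    v=[float(u) for u in args];return np.array(v[:3]),frame(v[3] if len(v)>3 else 13,v[4] if len(v)>4 else 0)
if __name__=="__main__":
    s=ctrl.state();R=Ro.from_quat(s["eef_rot"]).as_matrix();p=s["eef_pos"]
    g,F=goal(sys.argv[1:])
    print("t",round(s["time"],2),"p",p.round(4),"open",round(s["opening"],3),"F",s["ft_force"].round(1))
    print("delta",(R.T@(g-p)*1000).round(1).tolist(),"twist",np.degrees(Ro.from_matrix(R.T@F).as_rotvec()).round(2).tolist())
E
python3 g.py 0.558 -0.2222 0.13
```

```text
t 1.0 p [0.1944 0.6203 0.2275] open 1.0 F [ 0.3 -0.7  0.3]
delta [-599.0, -695.1, 97.4] twist [0.0, 0.0, -30.41]
```

```bash
python3 -m pendant '{"delta_pos":[[-33,-38,0],[-66,-76,0],[-99,-114,0],[-132,-152,0],[-165,-190,0]],"twist":[[0,0,-5],[0,0,-10],[0,0,-15],[0,0,-20],[0,0,-25]]}' 0.4 15; python3 g.py 0.558 -0.2222 0.13
```

```text
time: 1.5
eef_pos: [0.295, 0.3893, 0.2277]
eef_rot: [-0.068, 0.998, 0.0, 0.0]
ft_force: [0.8, -0.4, 1.4]
opening: 0.607
t 1.5 p [0.295  0.3893 0.2277] open 0.607 F [ 0.8 -0.4  1.4]
delta [-177.3, -641.6, 97.6] twist [0.02, 0.04, -5.19]
```

```bash
python3 -m pendant '{"delta_pos":[[-13,-47,5],[-26,-94,10],[-39,-141,15],[-52,-188,20],[-65,-235,25]],"twist":[[0,0,-1],[0,0,-2],[0,0,-3],[0,0,-4],[0,0,-5.2]]}'; python3 -m pendant '{"delta_pos":[[-13,-47,8],[-26,-94,16],[-39,-141,24],[-52,-188,32],[-65,-235,40]],"twist":[[0,0,0],[0,0,0],[0,0,0],[0,0,0],[0,0,0]]}';python3 g.py 0.558 -0.2222 0.056
```

```text
time: 2.0
eef_pos: [0.3906, 0.1651, 0.2027]
eef_rot: [-0.112, 0.994, 0.0, 0.001]
ft_force: [0.7, -0.1, 0.9]
opening: 0.4
time: 2.5
eef_pos: [0.5062, -0.05, 0.1624]
eef_rot: [-0.111, 0.994, 0.0, 0.0]
ft_force: [0.3, 1.5, -0.6]
opening: 0.4
t 2.5 p [ 0.5062 -0.05    0.1624] open 0.4 F [ 0.3  1.5 -0.6]
delta [-12.3, -179.4, 106.4] twist [-0.0, 0.05, -0.21]
```

```bash
python3 -m pendant '{"delta_pos":[[-3,-45,14],[-6,-90,28],[-9,-135,42],[-12,-179,56],[-12,-179,70]],"twist":[[0,0,0],[0,0,0],[0,0,0],[0,0,0],[0,0,0]]}'; python3 g.py 0.558 -0.2222 0.056; python3 - <<'E'
from h import *
s=ctrl.capture("scene");t=ctrl.capture("top")
a=cv2.resize(s[170:290,120:260],(800,686),interpolation=cv2.INTER_CUBIC)[:600]
b=cv2.resize(t[150:290,250:390],(600,600),interpolation=cv2.INTER_CUBIC)
cv2.imwrite("pics/a1.png",a);cv2.imwrite("pics/b1.png",b)
E
```

```text
time: 3.0
eef_pos: [0.5573, -0.2288, 0.0919]
eef_rot: [-0.107, 0.994, -0.003, 0.001]
ft_force: [-0.2, -0.5, -0.4]
opening: 0.402
t 3.0 p [ 0.5573 -0.2288  0.0919] open 0.402 F [-0.2 -0.5 -0.4]
delta [-2.0, 6.5, 35.9] twist [-0.36, 0.07, -0.74]
```

View pics/a1.png

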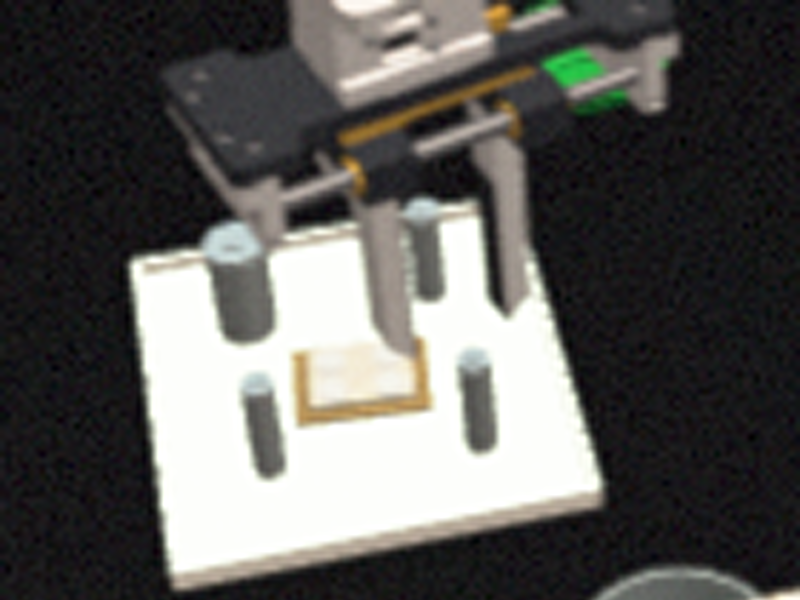

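The fingers hang at ~(390,330) and (510,300), above and straddling the far-left slim cell at (477,355), which still stands. I'll let the arm settle, then descend.

```bash
python3 g.py 0.558 -0.2222 0.056
```

```text
t 3.1 p [ 0.5549 -0.2205  0.0904] open 0.399 F [-0.9  0.2 -0.4]
delta [-2.7, -2.4, 34.4] twist [0.12, -0.19, -0.35]
```

```bash
python3 -m pendant '{"delta_pos":[[-2,-0.5,5],[-3,-1,12],[-3,-1,20],[-3,-1,28],[-3,-1,34.4]],"twist":[[0,0,0],[0,0,0],[0,0,0],[0,0,0],[0,0,0]]}';python3 -m pendant '{"delta_pos":[[0,0,0]],"twist":[[0,0,0]]}'; python3 g.py 0.558 -0.2222 0.056;  python3 - <<'E'
from h import *
s=ctrl.capture("scene")
cv2.imwrite("pics/a2.png",cv2.resize(s[180:280,130:250],(800,667),interpolation=cv2.INTER_CUBIC)[:600])
E
```

```text
time: 3.6
eef_pos: [0.5596, -0.2196, 0.0574]
eef_rot: [-0.112, 0.994, 0.0, -0.0]
ft_force: [-1.4, -0.4, 0.9]
opening: 0.397
time: 3.7
eef_pos: [0.559, -0.2197, 0.057]
eef_rot: [-0.112, 0.994, 0.0, -0.001]
ft_force: [0.8, 0.3, 0.0]
opening: 0.401
t 3.7 p [ 0.559  -0.2197  0.057 ] open 0.401 F [0.8 0.3 0. ]
delta [1.5, -2.2, 1.0] twist [0.06, -0.1, -0.19]
```

View pics/a2.png

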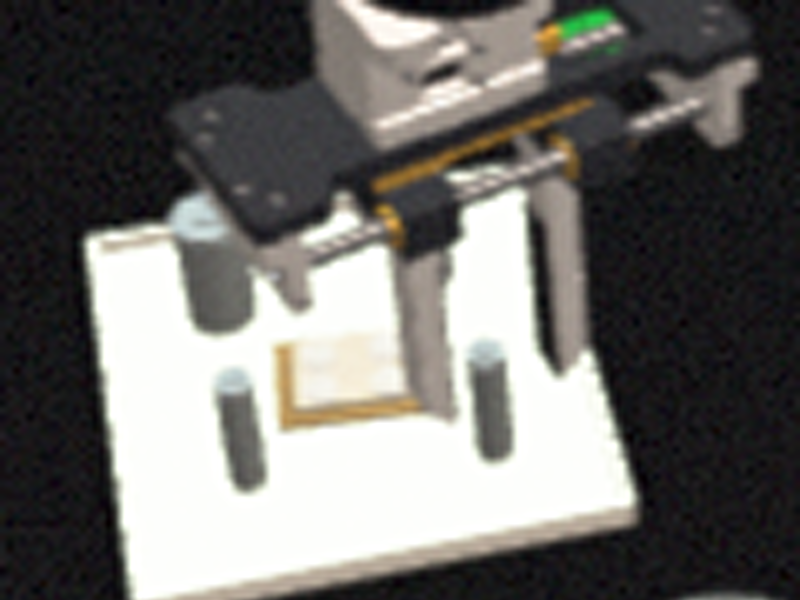

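```bash
python3 - <<'E'
from h import *
s=ctrl.state();p=s["eef_pos"]
q=proj("scene",[[p[0],p[1],p[2]-.022],[.558,-.2222,.0535]]);print((q-[130,180])*6.667)
E
python3 -m pendant '{"delta_pos":[[0.5,-2,0.5],[0.5,-2,0.5],[0.5,-2,0.5],[0.5,-2,0.5],[0.5,-2,0.5]],"twist":[[0,0,0],[0,0,0],[0,0,0],[0,0,0],[0,0,0]]}' 0.1 25; python3 -m pendant '{"delta_pos":[[0,0,0],[0,0,0]],"twist":[[0,0,0],[0,0,0]]}'; python3 g.py m 0.1;python3 - <<'E'
from h import *
s=ctrl.capture("scene")
cv2.imwrite("pics/a3.png",cv2.resize(s[180:280,130:250],(800,667),interpolation=cv2.INTER_CUBIC)[:600])
E
```

```text
[[495.88174258 385.44109115]
 [484.68693666 346.5419163 ]]
time: 4.25
eef_pos: [0.5599, -0.2225, 0.0578]
eef_rot: [-0.111, 0.994, -0.0, 0.0]
ft_force: [-0.1, -0.4, 1.5]
opening: 0.146
time: 4.45
eef_pos: [0.5599, -0.2224, 0.0578]
eef_rot: [-0.111, 0.994, -0.0, 0.0]
ft_force: [-0.4, 0.4, 1.4]
opening: 0.147
t 4.45 p [ 0.5599 -0.2224  0.0578] open 0.147 F [-0.4  0.4  1.4]
delta [-4.2, 386.1, -193.2] twist [-0.08, -34.98, -0.2]
```

View pics/a3.png

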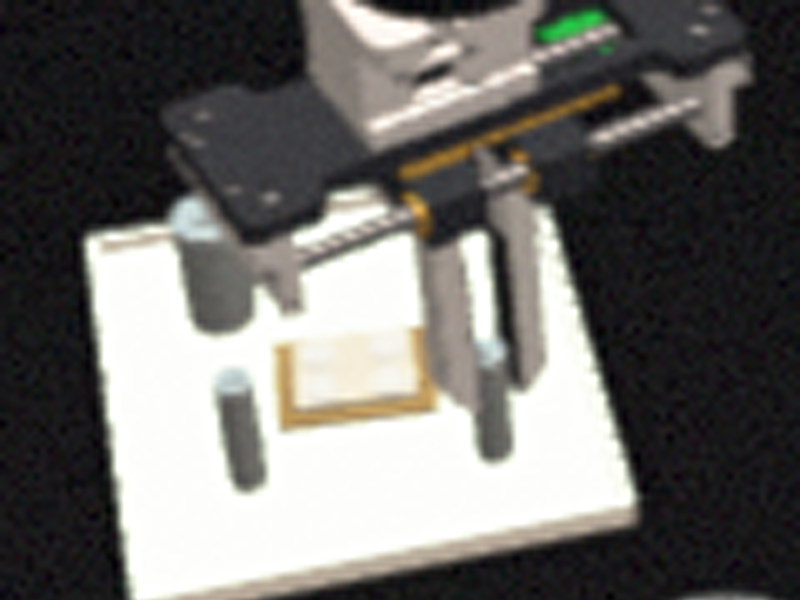

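The far-left cell sits between the fingertips at (487,360), opening 13.8 mm, which matches a 14.5 mm cell. I'll lift, carry and tilt.

```bash
python3 -m pendant '{"delta_pos":[[0,0,-30],[0,20,-70],[0,60,-100],[0,108,-115],[0,156,-130]],"twist":[[0,0,0],[0,0,0],[0,-3,0],[0,-9,0],[0,-16,0]]}'; python3 g.py m 0.1
```

```text
time: 5.0
eef_pos: [0.5263, -0.0689, 0.1891]
eef_rot: [-0.111, 0.984, 0.015, 0.142]
ft_force: [0.8, 2.1, 0.0]
opening: 0.145
t 5.0 p [ 0.5263 -0.0689  0.1891] open 0.145 F [0.8 2.1 0. ]
delta [-20.3, 229.0, -58.7] twist [-0.14, -18.59, -0.14]
```

```bash
python3 -m pendant '{"delta_pos":[[-4,47,-12],[-8,94,-24],[-12,141,-36],[-16,185,-48],[-20,215,-58]],"twist":[[0,-4,0],[0,-8,0],[0,-12,0],[0,-16,0],[0,-18.6,0]]}'; python3 -m pendant '{"delta_pos":[[0,8,0],[0,11,0]],"twist":[[0,0,0],[0,0,0]]}'; python3 g.py m 0.1;python3 - <<'E'
from h import *
from scipy.spatial.transform import Rotation as Ro
s=ctrl.capture("scene");t=ctrl.capture("top")
cv2.imwrite("pics/a4.png",cv2.resize(s[60:240,300:440],(600,771),interpolation=cv2.INTER_CUBIC)[:600])
cv2.imwrite("pics/b4.png",cv2.resize(t[120:260,90:230],(600,600),interpolation=cv2.INTER_CUBIC))
E
```

```text
time: 5.5
eef_pos: [0.4981, 0.0108, 0.2459]
eef_rot: [-0.132, 0.962, 0.045, 0.234]
ft_force: [0.4, 0.5, -0.0]
opening: 0.145
time: 5.7
eef_pos: [0.4948, 0.0213, 0.2469]
eef_rot: [-0.132, 0.962, 0.045, 0.234]
ft_force: [0.0, -0.2, -0.3]
opening: 0.15
t 5.7 p [0.4948 0.0213 0.2469] open 0.15 F [ 0.  -0.2 -0.3]
delta [-18.9, 133.3, 9.2] twist [2.78, -7.5, 1.74]
```

View pics/a4.png

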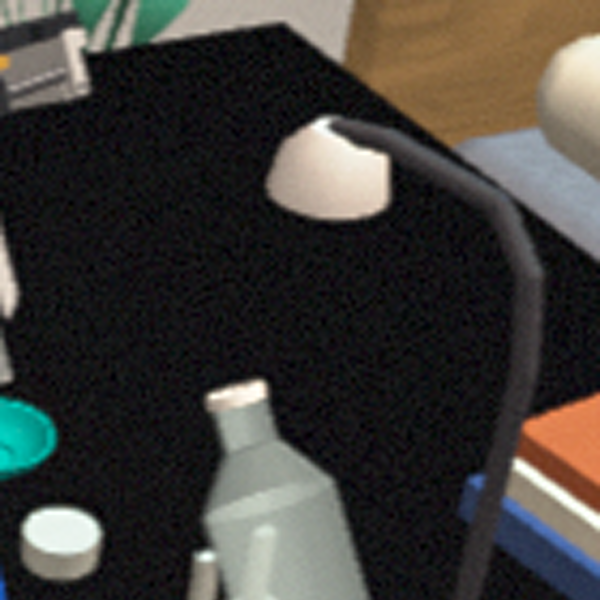

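View pics/b4.png

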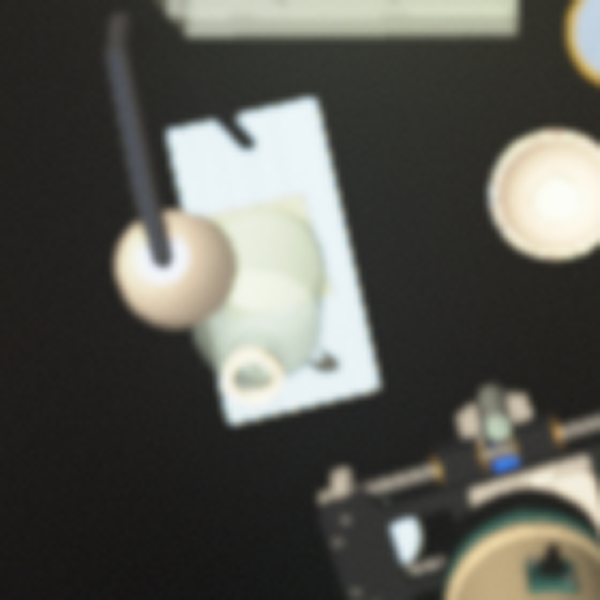

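```bash
python3 -m pendant '{"delta_pos":[[0,10,0],[0,20,0]],"twist":[[0,0,0],[0,0,0]]}';python3 -c "
from workcell import ctrl
s=ctrl.state();print(s['joint_pos'].round(3),s['dq'].round(2))"; python3 g.py m 0.1
```

```text
time: 6.0
eef_pos: [0.4901, 0.0393, 0.2465]
eef_rot: [-0.131, 0.963, 0.045, 0.233]
ft_force: [0.4, 0.7, 0.2]
opening: 0.147
[-0.279  0.235  0.286  2.343 -1.092  0.233  2.857] [-0.8  -0.02  0.61  0.08 -0.29  0.    0.06]
t 6.0 p [0.4901 0.0393 0.2465] open 0.147 F [0.4 0.7 0.2]
delta [-18.8, 114.7, 8.0] twist [2.69, -7.58, 1.67]
```

The arm stopped short because j5 and j6 are at their lower limits, i.e. the wrong wrist branch for this tilt. I'll identify the kinematics so I can plan within the joint ranges.

```bash
cat > fit.py <<'E'
from h import *
from scipy.spatial.transform import Rotation as Ro
import itertools
from scipy.optimize import least_squares
s=ctrl.state()
D=[(np.array([-1.33279514,0.62933723,0.03840298,1.51831305,-0.0269628,0.99630987,-0.01998768]),np.array([0.19422587,0.61966917,0.22657673]),np.array([1.51284759e-01,9.88489790e-01,-9.16848984e-04,-1.24558189e-04])),(s["joint_pos"],s["eef_pos"],s["eef_rot"])]
best=[]
for sg in itertools.product([1,-1],repeat=7):
    for off7 in range(4):
        e=0
        for q,p,r in D:
            R=Ro.from_euler('ZYZYZYZ',np.array(sg)*q)*Ro.from_euler('z',off7*np.pi/2)
            e+=(R.inv()*Ro.from_quat(r)).magnitude()
        best.append((e,sg,off7))
best.sort(key=lambda b:b[0]);print(best[:5])
_,sg,o7=best[0]
# position: h, L1, L2, L3 + offsets x,y at each
def fk(q,L):
    a=np.array(sg)*q;R=Ro.identity();p=np.array([0,0,L[0]])
    R=Ro.from_euler('ZY',a[:2]);R2=R*Ro.from_euler('ZY',a[2:4]);R3=R2*Ro.from_euler('ZY',a[4:6])
    return p+R.apply([0,0,L[1]])+R2.apply([0,0,L[2]])+R3.apply([0,0,L[3]])
# linear LSQ
A=[];b=[]
for q,p,_ in D:
    c=fk(q,[0,0,0,0]);A.append(np.stack([fk(q,np.eye(4)[i]) for i in range(4)],1));b.append(p)
x=np.linalg.lstsq(np.vstack(A),np.hstack(b),rcond=None);print(x[0],np.vstack(A)@x[0]-np.hstack(b),x[3])
E
python3 fit.py
```

```text
Traceback (most recent call last):
  File "fit.py", line 12, in <module>
    R=Ro.from_euler('ZYZYZYZ',np.array(sg)*q)*Ro.from_euler('z',off7*np.pi/2)
      ~~~~~~~~~~~~~^^^^^^^^^^^^^^^^^^^^^^^^^^
  File "scipy/spatial/transform/_rotation.pyx", line 1413, in scipy.spatial.transform._rotation.Rotation.from_euler
ValueError: Expected axis specification to be a non-empty string of upto 3 characters, got ZYZYZYZ
```

```bash
sed -i "s/R=Ro.from_euler('ZYZYZYZ',np.array(sg)\*q)/a=np.array(sg)*q;R=Ro.from_euler('ZYZ',a[:3])*Ro.from_euler('YZY',a[3:6])*Ro.from_euler('z',a[6])/" fit.py; python3 fit.py
```

```text
[(6.864527973331179e-09, (-1, 1, -1, 1, -1, 1, -1), 1), (0.6082111793610854, (-1, 1, -1, 1, -1, 1, 1), 1), (0.6495503960411514, (-1, 1, 1, 1, -1, 1, -1), 1), (0.9632576762655054, (-1, -1, -1, -1, -1, -1, -1), 1), (1.1439347213336535, (-1, -1, -1, -1, -1, -1, 1), 1)]
[0.37598538 0.51766082 0.41306271 0.33343769] [-0.02560602  0.00833943  0.00935664 -0.0043162   0.02003353 -0.00935664] [2.54084364 1.17771896 0.36139875 0.16273476]
```

```bash
cat > log.py <<'E'
from workcell import ctrl
import json
s=ctrl.state();open("log.jsonl","a").write(json.dumps([s["time"]]+[list(map(float,s[k])) for k in("joint_pos","eef_pos","eef_rot")])+"\n");print(s["joint_pos"].round(2).tolist())
E
python3 log.py
python3 -m pendant '{"delta_pos":[[0,-20,0],[0,-60,0]],"twist":[[0,6,0],[0,14,0]]}'; python3 log.py
python3 -m pendant '{"delta_pos":[[30,0,0],[70,0,0]],"twist":[[0,7,-5],[0,13,-10]]}'; python3 log.py
python3 -m pendant '{"delta_pos":[[0,-20,0],[0,-60,-20]],"twist":[[8,0,-8],[16,0,-16]]}'; python3 log.py
python3 -m pendant '{"delta_pos":[[20,0,20],[20,0,40]],"twist":[[-8,0,-8],[-16,0,-16]]}'; python3 log.py
sed -i 's/^best=/import json\nfor l in open("log.jsonl"):\n    l=json.loads(l);D.append(tuple(map(np.array,l[1:])))\nbest=/' fit.py
cat >> fit.py <<'E'
def fk2(q,L):
    a=np.array(sg)*q;z=lambda v:Ro.from_euler('Z',v)
    y=lambda v:Ro.from_euler('Y',v)
    R1=z(a[0]);R2=R1*y(a[1])*z(a[2]);R3=R2*y(a[3])*z(a[4]);R4=R3*y(a[5])*z(a[6])
    # lateral y offsets + x offsets
    return np.array([0,0,L[0]])+R1.apply([0,L[4],0])+R2.apply([L[7],L[5],0])+(R1*y(a[1])).apply([L[9],0,L[1]])+(R2*y(a[3])).apply([L[10],0,L[2]])+R3.apply([L[8],L[6],0])+(R3*y(a[5])).apply([L[11],0,L[3]])
n=12
A=[];b=[]
for q,p,_ in D:
    A.append(np.stack([fk2(q,np.eye(n)[i]) for i in range(n)],1));b.append(p)
x=np.linalg.lstsq(np.vstack(A),np.hstack(b),rcond=1e-6);print(x[0].round(4),abs(np.vstack(A)@x[0]-np.hstack(b)).max(),x[3].round(3))
E
python3 fit.py
```

```text
[-0.28, 0.24, 0.29, 2.34, -1.09, 0.23, 2.86]
time: 6.2
eef_pos: [0.5026, -0.0076, 0.2439]
eef_rot: [-0.139, 0.98, 0.037, 0.136]
ft_force: [2.8, 2.2, -0.5]
opening: 0.147
[-0.39, 0.34, 0.57, 2.14, -0.64, 0.56, 2.51]
time: 6.4
eef_pos: [0.4441, -0.0303, 0.2254]
eef_rot: [-0.226, 0.974, 0.005, 0.031]
ft_force: [-0.4, -0.6, -1.0]
opening: 0.143
[-0.46, 0.38, 0.65, 2.12, -0.41, 0.7, 2.49]
time: 6.6
eef_pos: [0.4657, -0.0818, 0.2429]
eef_rot: [-0.325, 0.939, -0.1, 0.054]
ft_force: [0.1, -0.3, -0.6]
opening: 0.146
[-0.55, 0.35, 0.73, 2.15, -0.19, 0.55, 2.52]
time: 6.8
eef_pos: [0.4579, -0.0984, 0.2053]
eef_rot: [-0.419, 0.908, -0.012, 0.015]
ft_force: [0.9, -0.2, 0.3]
opening: 0.147
[-0.21, 0.43, 0.5, 2.08, -0.32, 0.67, 2.93]
[(6.864529353569315e-09, (-1, 1, -1, 1, -1, 1, -1), 1), (2.2658915269080366, (-1, -1, -1, -1, -1, -1, -1), 1), (4.091893090578411, (-1, 1, 1, 1, 1, 1, -1), 2), (4.146762579751262, (1, 1, -1, 1, -1, 1, 1), 1), (4.4327514060915965, (-1, -1, 1, -1, 1, -1, -1), 2)]
[0.4199914  0.48357202 0.43338658 0.32768353] [-0.02556292  0.00520971  0.02048318 -0.00022595  0.005162   -0.00100761
 -0.00346978  0.01587129 -0.01043975  0.00082163  0.00229196 -0.00336127
  0.00296839 -0.00053738 -0.00181383  0.0025586   0.00239517 -0.00285311
 -0.00022595  0.005162   -0.00100761] [4.868602   1.97381176 0.54832296 0.31642325]
[ 3.362e-01  5.591e-01  3.821e-01  3.537e-01 -1.150e-02 -1.620e-02
 -4.000e-04 -0.000e+00  0.000e+00 -0.000e+00 -0.000e+00  0.000e+00] 7.540569835207123e-10 [5.644 5.41  4.531 0.945 0.817 0.618 0.448 0.345 0.23  0.144 0.075 0.042]
```

```bash
cat > kin.py <<'E'
from g import *
from scipy.optimize import least_squares
sg=np.array([-1,1,-1,1,-1,1,-1]);Lk=[.3362,.5591,.3821,.3537,-.0115,-.0162,-.0004]
lo=np.array([-3.06,-.37,-1.25,.18,-1.1,.23,-2.94]);hi=np.array([3.06,2.12,1.32,2.47,4.24,1.98,2.94])
Z=lambda v:Ro.from_euler('z',v);Y=lambda v:Ro.from_euler('y',v)
def fk(q):
    a=sg*q;R1=Z(a[0]);Ra=R1*Y(a[1]);R2=Ra*Z(a[2]);Rb=R2*Y(a[3]);R3=Rb*Z(a[4]);Rc=R3*Y(a[5])
    p=np.array([0,0,Lk[0]])+R1.apply([0,Lk[4],0])+R2.apply([0,Lk[5],0])+Ra.apply([0,0,Lk[1]])+Rb.apply([0,0,Lk[2]])+R3.apply([0,Lk[6],0])+Rc.apply([0,0,Lk[3]])
    return p,Rc*Z(a[6]+np.pi/2)
def ik(p,F,q0,w=0.0):
    Rt=Ro.from_matrix(F)
    def f(q):
        pp,R=fk(q);return np.hstack([(pp-p)*5,(Rt.inv()*R).as_rotvec(),w*(q-q0)])
    r=least_squares(f,np.clip(q0,lo+1e-3,hi-1e-3),bounds=(lo,hi));e=f(r.x)[:6]
    return r.x,np.linalg.norm(e)
E
cat > br.py <<'E'
from kin import *
rng=np.random.default_rng(0)
def sols(p,F,n=150):
    out=[]
    for i in range(n):
        q,e=ik(p,F,rng.uniform(lo,hi))
        if e<1e-4: out.append((np.min(np.minimum(q-lo,hi-q)),q))
    out.sort(key=lambda o:-o[0]);return out
flip=np.diag([-1,-1,1])
for nm,s in(("ins",.025),("pre",.1)):
    p,F=goal(["m",str(s)])
    for k,G in(("same",F),("flip",F@flip)):
        for m,q in sols(p,G)[:4]:print(nm,k,m.round(2),q.round(2).tolist())
E
python3 br.py
```

```text
ins same 0.07 [0.34, 0.67, -1.16, 2.4, 1.91, 0.82, -0.47]
ins same 0.07 [0.33, 0.67, -1.15, 2.4, 1.91, 0.82, -0.47]
ins same 0.07 [0.33, 0.67, -1.15, 2.4, 1.91, 0.82, -0.47]
ins same 0.07 [0.3, 0.63, -1.08, 2.4, 1.94, 0.76, -0.51]
ins flip 0.07 [0.34, 0.68, -1.17, 2.4, 1.9, 0.84, 2.68]
ins flip 0.07 [0.34, 0.68, -1.17, 2.4, 1.9, 0.83, 2.68]
ins flip 0.07 [0.29, 0.63, -1.07, 2.4, 1.94, 0.75, 2.63]
ins flip 0.07 [0.25, 0.6, -1.0, 2.4, 1.97, 0.7, 2.6]
pre same 0.05 [0.43, 0.42, -1.18, 2.42, 1.72, 0.6, -0.36]
pre same 0.05 [0.42, 0.41, -1.18, 2.42, 1.72, 0.6, -0.36]
pre same 0.05 [0.42, 0.41, -1.17, 2.42, 1.72, 0.59, -0.36]
pre same 0.05 [0.41, 0.4, -1.16, 2.42, 1.72, 0.59, -0.36]
pre flip 0.05 [0.43, 0.42, -1.19, 2.42, 1.72, 0.6, 2.79]
pre flip 0.05 [0.42, 0.41, -1.16, 2.42, 1.72, 0.59, 2.78]
pre flip 0.05 [0.32, 0.35, -1.0, 2.42, 1.77, 0.49, 2.73]
pre flip 0.05 [0.31, 0.34, -0.99, 2.42, 1.77, 0.48, 2.73]
```

```bash
cat > br2.py <<'E'
from kin import *
flip=np.diag([-1,-1,1])
qs=np.array([.29,.63,-1.07,2.4,1.94,.75,2.63])
for s in(.025,.06,.1):
    p,F=goal(["m",str(s)])
    for j3 in(-1.1,-.9,-.7,-.5,-.3,0):
        q0=qs.copy();q0[2]=j3
        def f(q):
            pp,R=fk(q);return np.hstack([(pp-p)*5,(Ro.from_matrix(F@flip).inv()*R).as_rotvec(),.3*(q[2]-j3)])
        r=least_squares(f,q0,bounds=(lo,hi));print(s,j3,r.x.round(2).tolist(),round(r.cost,6))
E
python3 br2.py
cat > br3.py <<'E'
from kin import *
# tool-down at picks: yaw free, j5 in .8..2.4
rng=np.random.default_rng(1)
for nm,x,y in(("farR",.5421,-.3064),("nearL",.4608,-.2192),("thick",.4545,-.2979),("mid",.566,.009)):
  for z in(.057,.12):
    out=[]
    for i in range(60):
        q0=rng.uniform(lo,hi);q0[4]=rng.uniform(1,2.4)
        def f(q):
            pp,R=fk(q);return np.hstack([(pp-[x,y,z])*5,R.as_matrix()[:2,2],R.as_matrix()[2,2]+1,0.02*(q[4]-1.8),.005*(q[6]-1.5)])
        r=least_squares(f,np.clip(q0,lo+.01,hi-.01),bounds=(lo,hi))
        if np.linalg.norm(f(r.x)[:6])<.004: out.append((r.cost,r.x))
    out.sort(key=lambda o:o[0])
    for c,q in out[:2]:
        R=fk(q)[1].as_matrix();print(nm,z,q.round(2).tolist(),"jaw deg",np.degrees(np.arctan2(R[1,1],R[0,1])).round())
E
python3 br3.py
```

```text
0.025 -1.1 [0.31, 0.64, -1.1, 2.4, 1.93, 0.78, 2.65] 0.0
0.025 -0.9 [0.2, 0.56, -0.9, 2.4, 2.02, 0.64, 2.54] 0.0
0.025 -0.7 [0.07, 0.5, -0.7, 2.41, 2.13, 0.54, 2.42] 0.0
0.025 -0.5 [-0.07, 0.46, -0.5, 2.41, 2.26, 0.45, 2.28] 0.0
0.025 -0.3 [-0.21, 0.44, -0.3, 2.41, 2.43, 0.39, 2.1] 0.0
0.025 0 [-0.43, 0.43, -0.0, 2.42, 2.77, 0.33, 1.76] 0.0
0.06 -1.1 [0.33, 0.53, -1.1, 2.42, 1.86, 0.68, 2.68] 0.0
0.06 -0.9 [0.22, 0.45, -0.9, 2.42, 1.94, 0.56, 2.59] 0.0
0.06 -0.7 [0.08, 0.4, -0.7, 2.42, 2.04, 0.46, 2.49] 0.0
0.06 -0.5 [-0.06, 0.37, -0.5, 2.43, 2.16, 0.38, 2.36] 0.0
0.06 -0.3 [-0.22, 0.35, -0.3, 2.43, 2.31, 0.32, 2.21] 0.0
0.06 0 [-0.45, 0.34, -0.0, 2.44, 2.64, 0.26, 1.88] 0.0
0.1 -1.1 [0.38, 0.38, -1.1, 2.42, 1.74, 0.55, 2.76] 0.0
0.1 -0.9 [0.25, 0.32, -0.9, 2.43, 1.8, 0.44, 2.7] 0.0
0.1 -0.7 [0.1, 0.28, -0.7, 2.43, 1.87, 0.36, 2.63] 0.0
0.1 -0.5 [-0.06, 0.25, -0.5, 2.43, 1.96, 0.3, 2.55] 0.0
0.1 -0.3 [-0.22, 0.24, -0.3, 2.44, 2.07, 0.25, 2.44] 0.0
0.1 0 [-0.46, 0.23, -0.02, 2.46, 2.35, 0.23, 2.14] 0.000245
farR 0.057 [1.1, 1.17, -1.25, 1.71, 1.19, 1.22, 1.5] jaw deg 113.0
farR 0.057 
[... 293 characters left out ...]
.23, 1.1, 1.5] jaw deg 130.0
nearL 0.12 [1.11, 0.94, -1.25, 1.99, 1.05, 1.08, 1.5] jaw deg 123.0
nearL 0.12 [1.11, 0.94, -1.25, 1.99, 1.05, 1.08, 1.5] jaw deg 123.0
thick 0.057 [1.22, 1.11, -1.25, 1.93, 1.21, 1.14, 1.5] jaw deg 118.0
thick 0.057 [1.22, 1.11, -1.25, 1.93, 1.21, 1.14, 1.5] jaw deg 118.0
thick 0.12 [1.23, 0.98, -1.25, 1.9, 1.05, 1.13, 1.5] jaw deg 112.0
thick 0.12 [1.23, 0.98, -1.25, 1.9, 1.05, 1.13, 1.5] jaw deg 112.0
mid 0.057 [0.61, 1.13, -1.25, 1.87, 1.21, 1.16, 1.5] jaw deg 150.0
mid 0.057 [0.61, 1.13, -1.25, 1.87, 1.21, 1.16, 1.5] jaw deg 150.0
mid 0.12 [0.61, 1.0, -1.25, 1.84, 1.06, 1.16, 1.5] jaw deg 144.0
mid 0.12 [0.61, 1.0, -1.25, 1.84, 1.06, 1.16, 1.5] jaw deg 144.0
```

```bash
cat > sim.py <<'E'
from kin import *
import json
def jac(q):
    p,R=fk(q);J=np.zeros((6,7));h=1e-6
    for i in range(7):
        d=q.copy();d[i]+=h;p2,R2=fk(d);J[:3,i]=(p2-p)/h;J[3:,i]=(R2*R.inv()).as_rotvec()/h
    return J
def track(q,rows,n=20,lam=1e-3,W=None,null=None,kn=0.):
    """rows: list of (pos mm, twist deg) from start; straight interpolation, weighted DLS"""
    q=q.copy();p0,R0=fk(q);W=np.ones(7) if W is None else W
    prev=(np.zeros(3),np.zeros(3));traj=[]
    for d,t in rows:
        for k in range(1,n+1):
            a=k/n;dd=prev[0]*(1-a)+np.array(d)*a;tt=prev[1]*(1-a)+np.array(t)*a
            pg=p0+R0.apply(dd/1000);Rg=R0*Ro.from_rotvec(np.radians(tt))
            p,R=fk(q);e=np.hstack([pg-p,(Rg*R.inv()).as_rotvec()])
            J=jac(q);Ji=np.diag(W)@J.T@np.linalg.inv(J@np.diag(W)@J.T+lam**2*np.eye(6))
            dq=Ji@e
            if null is not None: dq+=(np.eye(7)-Ji@J)@(kn*(null-q))
            q=np.clip(q+dq,lo,hi)
        prev=(np.array(d,float),np.array(t,float));traj.append(q.copy())
    return traj
if __name__=="__main__":
    L=[np.array(json.loads(l)[1]) for l in open("log.jsonl")]
    C=[[((0,-20,0),(0,6,0)),((0,-60,0),(0,14,0))],[((30,0,0),(0,7,-5)),((70,0,0),(0,13,-10))],[((0,-20,0),(8,0,-8)),((0,-60,-20),(16,0,-16))],[((20,0,20),(-8,0,-8)),((20,0,40),(-16,0,-16))]]
    for i,c in enumerate(C):
        print("start ",L[i].round(2));print("actual",L[i+1].round(2));print("pinv  ",track(L[i],c)[-1].round(2))
    q=np.array([-1.333,.628,.038,1.517,-.027,.996,-.02])
    q=track(q,[((-165,-190,0),(0,0,-25))])[-1];print(q.round(2))
E
python3 sim.py; python3 log.py
```

```text
start  [-0.28  0.24  0.29  2.34 -1.09  0.23  2.86]
actual [-0.39  0.34  0.57  2.14 -0.64  0.56  2.51]
pinv   [-0.43  0.37  0.64  2.09 -0.6   0.63  2.47]
start  [-0.39  0.34  0.57  2.14 -0.64  0.56  2.51]
actual [-0.46  0.38  0.65  2.12 -0.41  0.7   2.49]
pinv   [-0.46  0.37  0.65  2.13 -0.41  0.7   2.49]
start  [-0.46  0.38  0.65  2.12 -0.41  0.7   2.49]
actual [-0.55  0.35  0.73  2.15 -0.19  0.55  2.52]
pinv   [-0.63  0.35  0.79  2.19 -0.12  0.47  2.5 ]
start  [-0.55  0.35  0.73  2.15 -0.19  0.55  2.52]
actual [-0.21  0.43  0.5   2.08 -0.32  0.67  2.93]
pinv   [-0.09  0.45  0.38  2.01 -0.28  0.77  2.94]
[-0.92  0.4  -0.08  1.95  0.04  0.79  0.68]
[-0.21, 0.43, 0.5, 2.08, -0.32, 0.67, 2.93]
```

```bash
cat > plan.py <<'E'
from sim import *
def seg(q,pg,Rg,step=(.025,4.0)):
    """track from q to pose via pinv, straight line; returns q list, final err"""
    p0,R0=fk(q);rv=(R0.inv()*Rg).as_rotvec();n=int(max(np.linalg.norm(pg-p0)/step[0],np.degrees(np.linalg.norm(rv))/step[1],1))+1
    qs=[]
    for k in list(range(1,n+1))+[n]:
        p,R=fk(q);e=np.hstack([p0+(pg-p0)*k/n-p,((R0*Ro.from_rotvec(rv*k/n))*R.inv()).as_rotvec()])
        J=jac(q);Ji=J.T@np.linalg.inv(J@J.T+1e-6*np.eye(6));q=np.clip(q+Ji@e,lo,hi);qs.append(q)
    return qs,np.linalg.norm(e)
def down(yaw): # jaw azimuth = yaw+90 convention of frame(h)
    return Ro.from_matrix(frame(yaw,0))
def nroll(phi): return Ro.from_matrix(frame(13,35))*Ro.from_euler('z',phi,degrees=True)
def run(q,way):
    tot=0
    allq=[]
    for p,R in way:
        qs,e=seg(q,np.array(p),R);q=qs[-1];tot=max(tot,e);allq+=qs
    return q,tot,allq
E
cat > srch.py <<'E'
from plan import *
from multiprocessing import Pool
q0=ctrl.state()["joint_pos"]
Rc=fk(q0)[1].as_matrix();h0=np.degrees(np.arctan2(-Rc[0,1],Rc[1,1]))
print("yaw now",h0)
pre=goal(["m",".1"])[0];ins=goal(["m",".025"])[0]
def ev(a):
    th,x,y,z,phi=a
    w=[]
    n=int(abs(th)//60)+1
    p0=fk(q0)[0]
    for k in range(1,n+1): w.append((p0+(np.array([x,y,z])-p0)*k/n,down(h0-th*k/n)))
    q,e,_=run(q0,w); q1=q
    q,e2,_=run(q,[(pre,nroll(phi)),(ins,nroll(phi))])
    return (e+e2,a,q1,q)
if __name__=="__main__":
    rng=np.random.default_rng(0);A=[]
    for i in range(400):
        th=rng.uniform(-20,300);x=rng.uniform(.42,.62);y=rng.uniform(-.3,.1);z=rng.uniform(.2,.3)
        # roll so that jaw nearest among +-45 of level, same turn side
        phi=rng.choice([0,180])+rng.uniform(-40,40)
        A.append((th,x,y,z,phi))
    with Pool() as P_: o=P_.map(ev,A)
    o.sort(key=lambda v:v[0])
    for v in o[:12]:print(round(v[0],4),np.round(v[1],2),v[2].round(2).tolist(),v[3].round(2).tolist())
    print(sum(v[0]<.01 for v in o))
E
nproc; time python3 srch.py
```

```text
4
yaw now 49.535922088987064
0.0034 [-15.6    0.51   0.     0.26 165.93] [-0.38, 0.41, 0.45, 1.88, -0.22, 0.9, 2.88] [-0.16, 0.45, -0.38, 2.41, 2.36, 0.41, 2.42]
0.0663 [ 6.7300e+00  5.5000e-01 -1.0000e-02  2.4000e-01  1.7274e+02] [-0.38, 0.53, 0.54, 1.79, -0.33, 0.91, 2.63] [-0.34, 0.43, -0.13, 2.42, 2.61, 0.35, 2.05]
0.0699 [ 1.557e+01  5.000e-01 -1.400e-01  2.500e-01  1.661e+02] [-0.19, 0.48, 0.6, 1.85, -0.33, 0.91, 2.73] [-0.35, 0.43, -0.11, 2.42, 2.63, 0.35, 2.14]
0.0734 [-1.8020e+01  5.6000e-01 -3.0000e-02  2.7000e-01  1.9499e+02] [-0.26, 0.49, 0.4, 1.72, -0.23, 0.98, 2.94] [-0.23, 0.44, -0.28, 2.41, 2.45, 0.39, 1.82]
0.0785 [ 2.2010e+01  4.8000e-01 -1.5000e-01  2.7000e-01  1.8237e+02] [-0.21, 0.43, 0.66, 1.87, -0.32, 0.94, 2.65] [-0.39, 0.43, -0.06, 2.42, 2.69, 0.34, 1.8]
0.0825 [ 2.5200e+01  5.5000e-01 -1.0000e-02  2.2000e-01  1.7164e+02] [-0.43, 0.57, 0.62, 1.81, -0.42, 0.89, 2.39] [-0.41, 0.43, -0.04, 2.42, 2.72, 0.33, 1.95]
0.0846 [2.1540e+01 4.7000e-01 5.0000e-02 2.3000e-01 1.7868e+02] [-0.62, 0.44, 0.64, 2.0, -0.35, 0.82, 2.29] [-0.41, 0.43, -0.03, 2.42, 2.73, 0.33, 1.82]
0.0856 [2.8090e+01 5.1000e-01 2.0000e-02 2.2000e-01 1.7236e+02] [-0.54, 0.51, 0.66, 1.92, -0.41, 0.85, 2.28] [-0.42, 0.43, -0.01, 2.42, 2.75, 0.33, 1.91]
0.0865 [2.6550e+01 5.0000e-01 6.0000e-02 2.0000e-01 1.7323e+02] [-0.61, 0.53, 0.64, 1.95, -0.43, 0.8, 2.24] [-0.43, 0.43, -0.01, 2.42, 2.76, 0.33, 1.89]
0.1002 [ 25.51   0.46  -0.29   0.27 219.18] [0.09, 0.5, 0.65, 1.77, -0.36, 0.99, 2.87] [-0.36, 0.43, -0.1, 2.42, 2.65, 0.34, 1.2]
0.103 [ 8.4600e+00  6.2000e-01 -7.0000e-02  2.0000e-01  2.0181e+02] [-0.24, 0.67, 0.51, 1.64, -0.39, 0.94, 2.71] [-0.37, 0.43, -0.09, 2.42, 2.66, 0.34, 1.49]
0.1043 [3.8500e+01 5.9000e-01 5.0000e-02 2.9000e-01 1.9196e+02] [-0.57, 0.56, 0.73, 1.62, -0.4, 1.12, 2.03] [-0.41, 0.43, -0.03, 2.42, 2.73, 0.33, 1.58]
1
real	0m29.810s
user	1m46.394s
sys	0m0.240s
```

```bash
cat > js.py <<'E'
from plan import *
from br2 import qs as qseed
q0=ctrl.state()["joint_pos"];flip=np.diag([-1,-1,1])
def gq(s,j3,roll=180,ddx=0):
    p,F=goal(["m",str(s)]);G=nroll(roll);q0_=qseed.copy();q0_[2]=j3
    def f(q):
        pp,R=fk(q);return np.hstack([(pp-p)*5,(G.inv()*R).as_rotvec(),.3*(q[2]-j3)])
    r=least_squares(f,q0_,bounds=(lo,hi));return r.x,r.cost
def follow(q,qpath):
    e=0;out=[]
    for a,b in zip(qpath[:-1],qpath[1:]):
        qs,er=seg(q,*fk(b));q=qs[-1];e=max(e,er);out.append(q)
    return q,e,out
if __name__=="__main__":
  for roll in(180,150,210):
   for s in(.06,.1):
    for j3 in(-1.1,-.7,-.3,-.1):
      g,c=gq(s,j3,roll)
      path=[q0+(g-q0)*k/25 for k in range(26)]
      q,e,out=follow(q0,path)
      zt=min((fk(v)[0]+fk(v)[1].apply([0,0,.055]))[2] for v in path)
      print(roll,s,j3,round(c,5),"end",q.round(2).tolist(),"err",round(e,4),"zmin",round(zt,3),"maxrad",np.max([np.linalg.norm(fk(v)[0][:2]) for v in path]).round(2))
E
python3 js.py | grep -v "^0\."
```

```text
180 0.06 -1.1 0.0 end [-0.15, 0.35, -0.39, 2.43, 2.24, 0.35, 2.28] err 0.0539 zmin 0.1 maxrad 0.53
180 0.06 -0.7 0.0 end [-0.29, 0.34, -0.2, 2.43, 2.4, 0.3, 2.12] err 0.1083 zmin 0.129 maxrad 0.53
180 0.06 -0.3 0.0 end [-0.38, 0.34, -0.09, 2.43, 2.52, 0.28, 1.99] err 0.2106 zmin 0.143 maxrad 0.54
180 0.06 -0.1 0.0 end [-0.42, 0.34, -0.03, 2.43, 2.6, 0.27, 1.92] err 0.2461 zmin 0.146 maxrad 0.55
180 0.1 -1.1 0.0 end [-0.15, 0.24, -0.38, 2.43, 2.02, 0.27, 2.49] err 0.06 zmin 0.12 maxrad 0.5
180 0.1 -0.7 0.0 end [-0.35, 0.23, -0.13, 2.44, 2.19, 0.23, 2.32] err 0.0717 zmin 0.139 maxrad 0.5
180 0.1 -0.3 0.0 end [-0.45, 0.23, -0.01, 2.44, 2.3, 0.23, 2.21] err 0.1406 zmin 0.147 maxrad 0.52
180 0.1 -0.1 8e-05 end [-0.52, 0.23, 0.06, 2.45, 2.4, 0.23, 2.1] err 0.181 zmin 0.149 maxrad 0.53
150 0.06 -1.1 0.00296 end [-0.0, 0.4, -0.58, 2.47, 2.32, 0.48, 2.71] err 0.0585 zmin 0.114 maxrad 0.52
150 0.06 -0.7 0.00012 end [-0.12, 0.36, -0.43, 2.44, 2.28, 0.38, 2.77] err 0.0518 zmin 0.13 maxrad 0.53
150 0.06 -0.3 0.0 end [-0.35, 0.34, -0.12, 2.43, 2.49, 0.28, 2.55] err 0.0402 zmin 0.143 maxrad 0.54
15
[... 596 characters left out ...]
 0.53
210 0.06 -0.7 0.0 end [-0.33, 0.34, -0.15, 2.43, 2.46, 0.29, 1.54] err 0.292 zmin 0.129 maxrad 0.53
210 0.06 -0.3 0.0 end [-0.39, 0.34, -0.07, 2.43, 2.54, 0.27, 1.45] err 0.3456 zmin 0.143 maxrad 0.54
210 0.06 -0.1 0.0 end [-0.42, 0.34, -0.04, 2.43, 2.59, 0.27, 1.41] err 0.3696 zmin 0.146 maxrad 0.55
210 0.1 -1.1 0.0 end [-0.42, 0.23, -0.05, 2.44, 2.26, 0.23, 1.73] err 0.1749 zmin 0.12 maxrad 0.5
210 0.1 -0.7 0.0 end [-0.47, 0.23, 0.0, 2.44, 2.32, 0.23, 1.67] err 0.2266 zmin 0.139 maxrad 0.5
210 0.1 -0.3 0.0 end [-0.5, 0.23, 0.05, 2.44, 2.37, 0.23, 1.62] err 0.2613 zmin 0.147 maxrad 0.52
210 0.1 -0.1 8e-05 end [-0.56, 0.23, 0.1, 2.45, 2.45, 0.23, 1.53] err 0.2915 zmin 0.149 maxrad 0.53
```

```bash
cat > nxt.py <<'E'
# usage: nxt.py s j3 roll N : joint-straight path now->goal in N rows; print next 5 rows
from js import *
s,j3,roll,N=[float(v) for v in sys.argv[1:5]];N=int(N)
g,c=gq(s,j3,roll);q=q0
print("q",q0.round(2).tolist(),"goal",g.round(2).tolist(),c)
p0,R0=fk(q0);D=[];T=[]
for k in range(1,min(5,N)+1):
    p,R=fk(q0+(g-q0)*k/N);D.append((R0.inv().apply(p-p0)*1000).round(0).astype(int).tolist());T.append(np.degrees((R0.inv()*R).as_rotvec()).round(1).tolist())
print('{"delta_pos":',D,',"twist":',T,'}')
E
sed -i 's/^for s in(.025,.06,.1):/for s in ():/' br2.py
python3 nxt.py .085 -1.1 180 25
```

```text
q [-0.21, 0.43, 0.5, 2.08, -0.32, 0.67, 2.93] goal [0.36, 0.44, -1.1, 2.42, 1.79, 0.6, 2.72] 2.4050469354105956e-24
{"delta_pos": [[6, 13, 7], [13, 24, 13], [18, 34, 19], [23, 42, 23], [27, 47, 26]] ,"twist": [[-1.1, 2.2, -5.2], [-1.9, 4.3, -10.5], [-2.6, 6.2, -15.9], [-3.1, 7.9, -21.3], [-3.4, 9.5, -26.9]] }
```

```bash
python3 -m pendant '{"delta_pos":[[6,13,4],[13,24,8],[18,34,12],[23,42,16],[27,47,20]],"twist":[[-1.1,2.2,-5.2],[-1.9,4.3,-10.5],[-2.6,6.2,-15.9],[-3.1,7.9,-21.3],[-3.4,9.5,-26.9]]}'; python3 nxt.py .085 -1.1 180 18
```

```text
time: 7.3
eef_pos: [0.4054, -0.0911, 0.1824]
eef_rot: [-0.613, 0.786, -0.024, -0.076]
ft_force: [0.2, 0.1, -0.1]
opening: 0.146
q [-0.14, 0.42, 0.24, 2.14, 0.07, 0.67, 2.93] goal [0.36, 0.44, -1.1, 2.42, 1.79, 0.6, 2.72] 2.4050469354105956e-24
{"delta_pos": [[0, 6, 5], [0, 9, 8], [-1, 11, 10], [-4, 10, 12], [-8, 7, 13]] ,"twist": [[-0.1, 1.9, -6.2], [0.1, 3.7, -12.4], [0.6, 5.3, -18.7], [1.4, 6.8, -25.1], [2.6, 8.2, -31.4]] }
```

```bash
python3 -m pendant '{"delta_pos":[[0,6,0],[0,9,0],[-1,11,0],[-4,10,0],[-8,7,0]],"twist":[[-0.1,1.9,-6.2],[0.1,3.7,-12.4],[0.6,5.3,-18.7],[1.4,6.8,-25.1],[2.6,8.2,-31.4]]}'; python3 nxt.py .085 -1.1 180 14
```

```text
time: 7.8
eef_pos: [0.4014, -0.0813, 0.1818]
eef_rot: [0.801, -0.582, 0.064, 0.121]
ft_force: [-0.1, -0.3, -0.2]
opening: 0.146
q [-0.04, 0.4, -0.08, 2.2, 0.49, 0.67, 2.93] goal [0.36, 0.44, -1.1, 2.42, 1.79, 0.6, 2.72] 2.4050469354105956e-24
{"delta_pos": [[-2, -5, 1], [-5, -12, 0], [-9, -22, -1], [-15, -32, -4], [-23, -44, -9]] ,"twist": [[1.1, 1.7, -5.8], [2.6, 3.3, -11.6], [4.3, 4.9, -17.3], [6.4, 6.4, -23.1], [8.7, 8.0, -28.7]] }
```

```bash
python3 -m pendant '{"delta_pos":[[-2,-5,0],[-5,-12,-2],[-9,-22,-4],[-15,-32,-7],[-23,-44,-12]],"twist":[[1.1,1.7,-5.8],[2.6,3.3,-11.6],[4.3,4.9,-17.3],[6.4,6.4,-23.1],[8.7,8,-28.7]]}'; python3 nxt.py .085 -1.1 180 10
```

```text
time: 8.3
eef_pos: [0.4366, -0.044, 0.1825]
eef_rot: [0.921, -0.35, 0.13, 0.112]
ft_force: [0.1, -0.3, -1.1]
opening: 0.146
q [-0.01, 0.39, -0.29, 2.28, 0.88, 0.6, 2.93] goal [0.36, 0.44, -1.1, 2.42, 1.79, 0.6, 2.72] 2.4050469354105956e-24
{"delta_pos": [[-3, -13, -2], [-6, -27, -6], [-9, -43, -11], [-14, -61, -17], [-20, -79, -26]] ,"twist": [[1.9, 1.4, -5.2], [4.1, 2.8, -10.3], [6.6, 4.3, -15.4], [9.3, 6.0, -20.3], [12.3, 7.7, -25.1]] }
```

```bash
python3 -m pendant '{"delta_pos":[[-3,-13,-4],[-6,-27,-10],[-9,-43,-17],[-14,-61,-25],[-20,-79,-34]],"twist":[[1.9,1.4,-5.2],[4.1,2.8,-10.3],[6.6,4.3,-15.4],[9.3,6,-20.3],[12.3,7.7,-25.1]]}'; python3 nxt.py .085 -1.1 180 6
```

```text
time: 8.8
eef_pos: [0.4703, 0.0366, 0.1992]
eef_rot: [0.971, -0.119, 0.2, 0.062]
ft_force: [1.3, -0.0, -0.2]
opening: 0.145
q [-0.0, 0.36, -0.46, 2.35, 1.25, 0.49, 2.92] goal [0.36, 0.44, -1.1, 2.42, 1.79, 0.6, 2.72] 2.4050469354105956e-24
{"delta_pos": [[-2, -16, -2], [-2, -33, -6], [-1, -52, -12], [1, -73, -21], [3, -95, -34]] ,"twist": [[2.0, 1.1, -4.3], [4.4, 2.6, -8.4], [7.1, 4.4, -12.3], [10.2, 6.5, -15.9], [13.6, 9.0, -19.2]] }
```

```bash
sed -i 's/F=frame(13,35);/F=frame(13,35)@np.diag([-1,-1,1]);/' g.py
python3 -m pendant '{"delta_pos":[[-2,-16,-6],[-2,-33,-14],[-1,-52,-24],[1,-73,-33],[3,-95,-42]],"twist":[[2,1.1,-4.3],[4.4,2.6,-8.4],[7.1,4.4,-12.3],[10.2,6.5,-15.9],[13.6,9,-19.2]]}'; python3 g.py m .085; python3 log.py
```

```text
time: 9.3
eef_pos: [0.4816, 0.1349, 0.2324]
eef_rot: [0.958, 0.074, 0.275, -0.012]
ft_force: [0.3, 0.7, -0.4]
opening: 0.146
t 9.3 p [0.4816 0.1349 0.2324] open 0.146 F [ 0.3  0.7 -0.4]
delta [10.6, -21.0, -1.2] twist [3.34, 3.06, -3.19]
[-0.02, 0.3, -0.54, 2.41, 1.75, 0.36, 2.7]
```

```bash
python3 -m pendant '{"delta_pos":[[4,-9,-2],[8,-18,-2],[10,-21,-1],[10,-21,-1],[10,-21,-1]],"twist":[[1,1,-1],[2,2,-2],[3.3,3,-3.2],[3.3,3,-3.2],[3.3,3,-3.2]]}'; python3 g.py m .085; python3 log.py;python3 - <<'E'
from h import *
s=ctrl.capture("scene");t=ctrl.capture("top")
cv2.imwrite("pics/a5.png",cv2.resize(s[60:200,290:410],(600,700),interpolation=cv2.INTER_CUBIC)[:600])
cv2.imwrite("pics/b5.png",cv2.resize(t[120:260,90:230],(600,600),interpolation=cv2.INTER_CUBIC))
E
```

```text
time: 9.8
eef_pos: [0.4861, 0.1553, 0.2374]
eef_rot: [0.948, 0.106, 0.297, -0.032]
ft_force: [0.2, -0.9, 0.3]
opening: 0.148
t 9.8 p [0.4861 0.1553 0.2374] open 0.148 F [ 0.2 -0.9  0.3]
delta [1.6, -1.6, -0.4] twist [0.25, 0.22, -0.18]
[0.04, 0.31, -0.62, 2.43, 1.97, 0.37, 2.54]
```

View pics/a5.png

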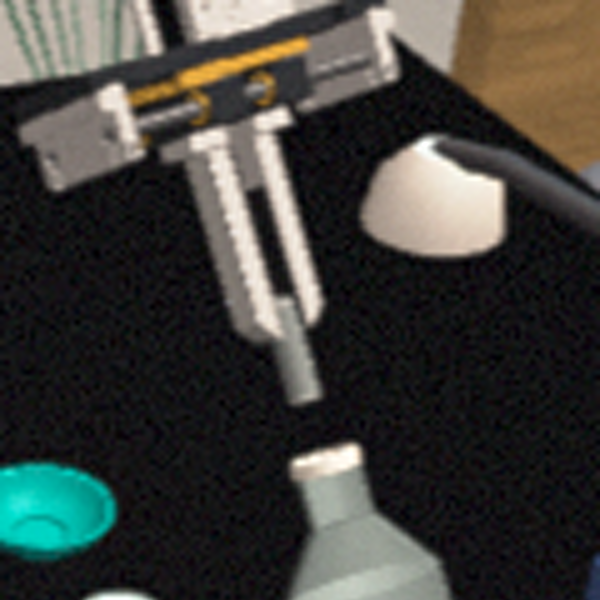

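View pics/b5.png

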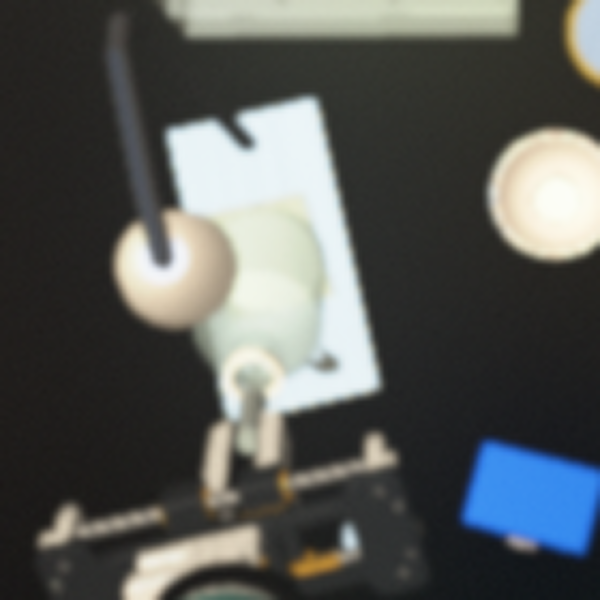

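```bash
python3 - <<'E'
from g import *
s=ctrl.state();R=Ro.from_quat(s["eef_rot"]).as_matrix();p=s["eef_pos"]
F=frame(13,35)@np.diag([-1,-1,1])
for nm,n,x0,y0,f in(("scene","scene",290,60,5),("top","top",90,120,600/140)):
    for d,l in((.03,"30 along"),(.0548,"cell bottom pred"),(.085,"mouth plane")):
        print(nm,l,((proj(n,p+R[:,2]*d)[0]-[x0,y0]+.5)*f).round(0))
    print(nm,"mouth",((proj(n,M)[0]-[x0,y0]+.5)*f).round(0),"dx 5mm",((proj(n,M+F[:,0]*.005)[0]-[x0,y0]+.5)*f).round(0),"dy 5mm",((proj(n,M+F[:,1]*.005)[0]-[x0,y0]+.5)*f).round(0))
E
```

```text
scene 30 along [291. 352.]
scene cell bottom pred [306. 402.]
scene mouth plane [324. 463.]
scene mouth [328. 461.] dx 5mm [335. 460.] dy 5mm [320. 464.]
top 30 along [252. 423.]
top cell bottom pred [255. 401.]
top mouth plane [257. 376.]
top mouth [254. 375.] dx 5mm [251. 367.] dy 5mm [262. 372.]
```

The cell points straight at the collar. Its end is at (305,403) in the scene crop against a predicted (306,402), and the mouth is at (327,460). Inserting.

```bash
python3 g.py m .085; python3 -m pendant '{"delta_pos":[[0.5,-1.5,8],[0.5,-1.5,16],[0.5,-1.5,24],[0.5,-1.5,32],[0.5,-1.5,38]],"twist":[[0.2,0.2,-0.2],[0.2,0.2,-0.2],[0.2,0.2,-0.2],[0.2,0.2,-0.2],[0.2,0.2,-0.2]]}'; python3 g.py m .025
```

```text
t 9.9 p [0.4862 0.1555 0.2377] open 0.15 F [-0.7 -0.8 -0. ]
delta [1.3, -1.3, -0.2] twist [0.24, 0.18, -0.16]
time: 10.4
eef_pos: [0.5075, 0.1621, 0.2061]
eef_rot: [0.947, 0.109, 0.299, -0.034]
ft_force: [-0.2, -0.4, 0.3]
opening: 0.15
t 10.4 p [0.5075 0.1621 0.2061] open 0.15 F [-0.2 -0.4  0.3]
delta [1.2, 0.3, 21.1] twist [0.02, -0.0, 0.09]
```

```bash
python3 -m pendant '{"delta_pos":[[0,0,8],[0,0,16],[0,0,21],[0,0,21]],"twist":[[0,0,0],[0,0,0],[0,0,0],[0,0,0]]}'; python3 g.py m .025;python3 - <<'E'
from h import *
s=ctrl.capture("scene")
cv2.imwrite("pics/a6.png",cv2.resize(s[60:200,290:410],(600,700),interpolation=cv2.INTER_CUBIC)[100:])
E
```

```text
time: 10.8
eef_pos: [0.519, 0.1647, 0.1889]
eef_rot: [0.948, 0.109, 0.299, -0.034]
ft_force: [-0.1, -0.1, 0.1]
opening: 0.142
t 10.8 p [0.519  0.1647 0.1889] open 0.142 F [-0.1 -0.1  0.1]
delta [1.4, 0.2, 0.3] twist [0.01, 0.02, 0.08]
```

View pics/a6.png

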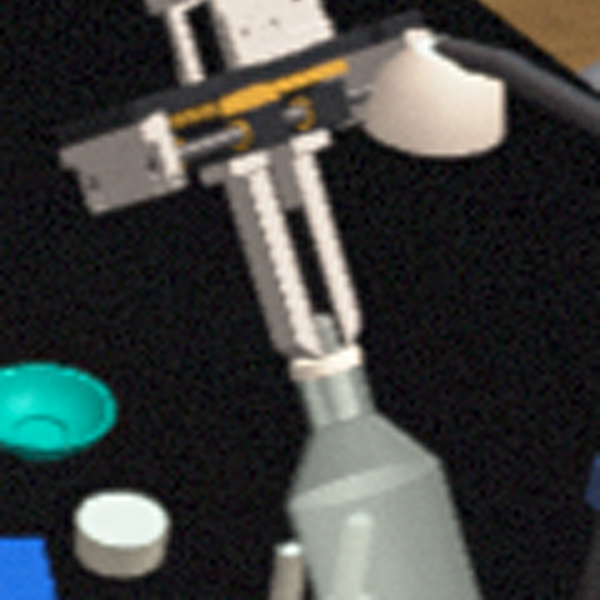

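The cell is in the neck, fingertips just above the collar at (325,350), with no contact force. Releasing.

```bash
python3 -m pendant '{"delta_pos":[[0,0,0],[0,0,0],[0,0,0],[0,0,0]],"twist":[[0,0,0],[0,0,0],[0,0,0],[0,0,0]]}' 0.4; python3 log.py;python3 - <<'E'
from h import *
s=ctrl.capture("scene")
cv2.imwrite("pics/a7.png",cv2.resize(s[80:240,290:410],(600,800),interpolation=cv2.INTER_CUBIC)[150:750])
E
```

```text
time: 11.25
eef_pos: [0.519, 0.1647, 0.19]
eef_rot: [0.947, 0.109, 0.299, -0.034]
ft_force: [-0.1, 0.4, 0.1]
opening: 0.396
[0.05, 0.49, -0.68, 2.41, 2.14, 0.53, 2.41]
```

View pics/a7.png

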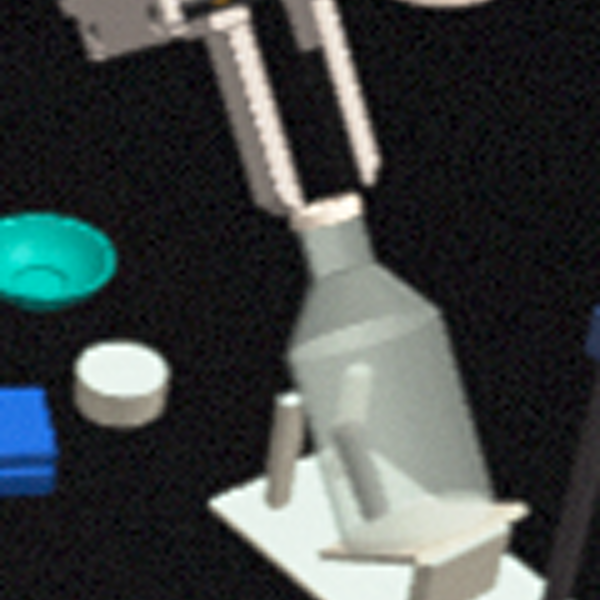

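The first cell is down in the bottle body at (360,470). Now I'll search a return-and-reinsert route for the remaining cells in the simulated IK, keeping joint margins.

```bash
cat > cyc.py <<'E'
from plan import *
from multiprocessing import Pool
q0=ctrl.state()["joint_pos"]
cells={"nearL":(.4608,-.2192),"farR":(.5421,-.3064),"thick":(.4545,-.2979)}
S=lambda s:goal(["m",str(s)])[0]
def ev(a):
    c,h,zt,xm,ym=a;x,y=cells[c];D=down(h)
    out=[(S(.09),nroll(180)),((xm,ym,zt),D),((x,y,.12),D),((x,y,.058),D)]
    back=[((x,y,.12),D),((xm,ym,zt),D),(S(.09),nroll(180)),(S(.025),nroll(180))]
    q1,e1,A=run(q0,out);q2,e2,B=run(q1,back)
    B=np.array(A+B);m=np.min(np.minimum(B-lo,hi-B),0);return e1,e2,a,q1,q2,m,len(B)
if __name__=="__main__":
    T=[(c,h,zt,xm,ym) for c in("nearL","farR") for h in range(133,360,20) for zt in(.22,) for xm,ym in((.48,0.),(.46,-.1))]
    with Pool() as P_:o=P_.map(ev,T)
    for c in("nearL","farR"):
        for v in sorted([v for v in o if v[2][0]==c],key=lambda v:v[0]+v[1])[:6]:print(round(v[0],4),round(v[1],4),v[2],v[3].round(2).tolist(),v[4].round(2).tolist(),"marg",v[5].round(2).tolist())
E
python3 cyc.py
```

```text
0.0056 0.4717 ('nearL', 313, 0.22, 0.46, -0.1) [0.67, 0.73, -0.42, 2.03, 0.61, 0.5, 0.55] [-0.62, 0.34, 0.24, 2.41, -0.18, 0.23, -1.59] marg [0.0, 0.0, 0.0, 0.0, 0.0, 0.0, 0.0]
0.314 0.325 ('nearL', 133, 0.22, 0.46, -0.1) [1.11, 1.11, -1.25, 2.02, 1.25, 1.14, 2.94] [0.34, 0.68, -1.17, 2.4, 1.9, 0.83, 2.68] marg [1.92, 0.62, 0.0, 0.04, 1.92, 0.0, 0.0]
0.3167 0.325 ('nearL', 133, 0.22, 0.48, 0.0) [1.11, 1.11, -1.25, 2.02, 1.25, 1.15, 2.94] [0.34, 0.68, -1.17, 2.4, 1.9, 0.83, 2.68] marg [1.92, 0.64, 0.0, 0.04, 1.87, 0.04, 0.0]
0.0056 0.7762 ('nearL', 333, 0.22, 0.48, 0.0) [0.42, 0.7, -0.05, 2.04, 0.09, 0.4, 1.4] [0.46, 0.36, -0.99, 2.46, -1.1, 0.23, -0.31] marg [0.03, 0.0, 0.0, 0.0, 0.0, 0.0, 0.0]
0.0056 0.7922 ('nearL', 353, 0.22, 0.48, 0.0) [0.31, 0.71, 0.12, 2.04, -0.2, 0.4, 2.04] [0.5, 0.36, -1.04, 2.47, -1.1, 0.23, -0.29] marg [0.51, 0.0, 0.0, 0.0, 0.0, 0.0, 0.0]
0.0056 0.9326 ('nearL', 293, 0.22, 0.46, -0.1) [0.34, 0.7, 0.07, 2.04, -0.11, 0.4, 0.9] [0.91, 0.65, -1.25, 2.47, -1.1, 0.23, 0.16] marg [2.08, 0.0, 0.0, 0.0, 0.0, 0.0, 0.0]
0.0056 0.4717 ('farR', 313, 0.22, 0.46, -0.1) [0
[... 303 characters left out ...]
0.0056 0.7905 ('farR', 353, 0.22, 0.48, 0.0) [0.38, 0.81, 0.15, 1.73, -0.19, 0.62, 2.09] [0.5, 0.36, -1.03, 2.47, -1.1, 0.23, -0.3] marg [0.51, 0.0, 0.0, 0.0, 0.0, 0.0, 0.0]
0.0056 0.9301 ('farR', 293, 0.22, 0.46, -0.1) [0.42, 0.81, 0.09, 1.73, -0.11, 0.61, 0.97] [0.9, 0.63, -1.25, 2.47, -1.1, 0.23, 0.15] marg [2.08, 0.0, 0.0, 0.0, 0.0, 0.0, 0.0]
0.0056 1.0479 ('farR', 313, 0.22, 0.48, 0.0) [0.39, 0.81, 0.13, 1.73, -0.16, 0.62, 1.36] [1.14, 1.01, -1.25, 2.47, -1.1, 0.23, 0.53] marg [0.19, 0.0, 0.0, 0.0, 0.0, 0.0, 0.0]
0.5447 0.5424 ('farR', 133, 0.22, 0.46, -0.1) [1.12, 1.23, -1.25, 1.73, 1.28, 1.32, 2.94] [0.34, 0.68, -1.17, 2.4, 1.9, 0.83, 2.68] marg [1.92, 0.62, 0.0, 0.04, 1.92, 0.0, 0.0]
```

```bash
cat > cyc2.py <<'E'
from plan import *
from js import gq
from multiprocessing import Pool
cells={"nearL":(.4608,-.2192),"farR":(.5421,-.3064),"thick":(.4545,-.2979),"mid":(.566,.009)}
def pickq(x,y,z,j3,j7,seed=np.array([.9,.8,-.9,1.9,.8,.8,1.8])):
    q0=seed.copy();q0[2]=j3;q0[6]=j7
    def f(q):
        pp,R=fk(q);m=R.as_matrix();return np.hstack([(pp-[x,y,z])*5,m[:2,2],(q[2]-j3),(q[6]-j7)])
    r=least_squares(f,q0,bounds=(lo,hi));return r.x,r.cost
def jpath(q,g,N): # pinv-follow the FK poses of straight joint path
    e=0;out=[];a=q
    for k in range(1,N+1):
        qs,er=seg(q,*fk(a+(g-a)*k/N));q=qs[-1];e=max(e,er);out.append(q)
    return q,e,out
def ev(a):
    c,j3,j7,j3b,roll,qs=a;x,y=cells[c];al=[]
    q,e0,A=run(qs,[(goal(["m",".085"])[0],nroll(180))]);al+=A
    g,c1=pickq(x,y,.13,j3,j7)
    q,e1,A=jpath(q,g,20);al+=A
    R=fk(q)[1];q,e2,A=run(q,[((x,y,.058),R),((x,y,.14),R)]);al+=A;qp=q
    g,c2=gq(.085,j3b,roll)
    q,e3,A=jpath(q,g,20);al+=A
    q,e4,A=run(q,[(goal(["m",".025"])[0],nroll(roll))]);al+=A
    al=np.array(al);z=min((fk(v)[0]+fk(v)[1].apply([0,0,.055]))[2] for v in al)
    return max(e1,e2,e3,e4),(e1,e2,e3,e4),a[:5],qp,q,np.min(np.minimum(al-lo,hi-al),0),z
if __name__=="__main__":
    qs=ctrl.state()["joint_pos"]
    T=[(c,j3,j7,j3b,roll,qs) for c in("nearL","farR") for j3 in(-1.1,-.8,-.5) for j7 in(1.4,1.9,2.4) for j3b in(-1.1,-.7) for roll in(180,)]
    with Pool() as P_:o=P_.map(ev,T)
    for c in("nearL","farR"):
        for v in sorted([v for v in o if v[2][0]==c],key=lambda v:v[0])[:5]:print(round(v[0],4),np.round(v[1],3),v[2],v[3].round(2).tolist(),v[4].round(2).tolist(),"marg",v[5].round(2).tolist(),round(v[6],3))
E
python3 cyc2.py
```

```text
0.0013 [0.    0.001 0.    0.001] ('nearL', -0.8, 1.4, -1.1, 180) [0.69, 0.59, -0.44, 1.98, 0.4, 0.65, 1.71] [0.18, 0.55, -0.87, 2.4, 2.04, 0.62, 2.53] marg [2.37, 0.68, 0.38, 0.04, 1.5, 0.14, 0.3] 0.003
0.0013 [0.    0.001 0.    0.001] ('nearL', -0.5, 1.4, -1.1, 180) [0.64, 0.58, -0.36, 1.98, 0.33, 0.64, 1.54] [0.16, 0.54, -0.83, 2.4, 2.05, 0.6, 2.5] marg [2.42, 0.68, 0.42, 0.04, 1.43, 0.14, 0.32] 0.003
0.0014 [0.    0.001 0.    0.001] ('nearL', -0.8, 1.9, -1.1, 180) [0.71, 0.6, -0.48, 1.98, 0.43, 0.66, 2.18] [0.15, 0.53, -0.82, 2.4, 2.06, 0.6, 2.5] marg [2.35, 0.68, 0.42, 0.04, 1.53, 0.14, 0.33] 0.003
0.0014 [0.    0.001 0.    0.001] ('nearL', -0.5, 1.9, -1.1, 180) [0.67, 0.59, -0.41, 1.98, 0.37, 0.65, 2.0] [0.13, 0.53, -0.8, 2.41, 2.07, 0.59, 2.48] marg [2.39, 0.68, 0.45, 0.04, 1.47, 0.14, 0.34] 0.003
0.0015 [0.001 0.001 0.    0.001] ('nearL', -0.8, 2.4, -1.1, 180) [0.74, 0.6, -0.52, 1.98, 0.46, 0.67, 2.65] [0.12, 0.52, -0.78, 2.41, 2.08, 0.58, 2.48] marg [2.32, 0.68, 0.46, 0.04, 1.56, 0.14, 0.15] 0.003
0.0011 [0.    0.001 0.    0.001] ('farR', -1.1, 1.4, -1.1, 180) [0.76, 0.73, -0
[... 233 characters left out ...]
.18, 0.55, -0.86, 2.4, 2.04, 0.62, 2.52] marg [2.35, 0.68, 0.38, 0.04, 1.46, 0.14, 0.31] 0.003
0.0013 [0.001 0.001 0.    0.001] ('farR', -1.1, 1.9, -1.1, 180) [0.77, 0.74, -0.51, 1.67, 0.45, 0.85, 2.29] [0.17, 0.54, -0.86, 2.4, 2.04, 0.62, 2.52] marg [2.29, 0.68, 0.39, 0.04, 1.55, 0.14, 0.3] 0.003
0.0013 [0.    0.001 0.    0.001] ('farR', -0.5, 1.4, -1.1, 180) [0.67, 0.71, -0.33, 1.67, 0.3, 0.81, 1.54] [0.15, 0.54, -0.83, 2.4, 2.05, 0.6, 2.5] marg [2.39, 0.68, 0.42, 0.04, 1.4, 0.14, 0.32] 0.003
0.0014 [0.    0.001 0.    0.001] ('farR', -0.8, 1.9, -1.1, 180) [0.74, 0.72, -0.45, 1.67, 0.4, 0.84, 2.16] [0.15, 0.53, -0.83, 2.4, 2.06, 0.6, 2.5] marg [2.32, 0.68, 0.42, 0.04, 1.5, 0.14, 0.33] 0.003
```

```bash
cat > nx.py <<'E'
# nx.py pick x y z j3 j7 N | nx.py ins s j3 roll N
from cyc2 import *
a=sys.argv
q0=ctrl.state()["joint_pos"];N=int(a[-1])
if a[1]=="pick": g,c=pickq(*[float(v) for v in a[2:7]])
else: g,c=gq(*[float(v) for v in a[2:5]])
p0,R0=fk(q0);D=[];T=[];zs=[]
for k in range(1,N+1):
    p,R=fk(q0+(g-q0)*k/N);zs.append(round(p[2],3))
    if k<=5:D.append((R0.inv().apply(p-p0)*1000).round(0).astype(int).tolist());T.append(np.degrees((R0.inv()*R).as_rotvec()).round(1).tolist())
m=fk(g)[1].as_matrix()
print("q",q0.round(2).tolist(),"g",g.round(2).tolist(),"cost",round(c,6),"maxdq/row",(abs(g-q0).max()/N).round(2),"jaw",np.degrees(np.arctan2(m[1,1],m[0,1])).round())
print("z",zs[::3]);print("TCP now",p0.round(3),"goal",fk(g)[0].round(3));print('{"delta_pos":',str(D).replace(" ",""),',"twist":',str(T).replace(" ",""),'}')
E
python3 -m pendant '{"delta_pos":[[0,0,-25],[0,0,-60]],"twist":[[0,0,0],[0,0,0]]}'; python3 nx.py pick .4608 -.2192 .12 -.8 1.4 15
```

```text
time: 11.5
eef_pos: [0.4848, 0.157, 0.2378]
eef_rot: [0.948, 0.108, 0.298, -0.034]
ft_force: [0.2, -0.8, -0.4]
opening: 0.403
q [0.04, 0.31, -0.63, 2.43, 1.98, 0.37, 2.53] g [0.91, 0.71, -0.8, 1.99, 0.75, 0.76, 1.4] cost 0.0 maxdq/row 0.08 jaw 100.0
z [np.float64(0.234), np.float64(0.214), np.float64(0.188), np.float64(0.159), np.float64(0.133)]
TCP now [0.485 0.157 0.238] goal [ 0.461 -0.219  0.12 ]
{"delta_pos": [[8,33,11],[12,66,20],[12,100,28],[9,134,35],[2,167,40]] ,"twist": [[-3.0,-0.4,11.8],[-6.0,-0.6,23.6],[-9.1,-0.7,35.4],[-12.3,-0.7,47.2],[-15.6,-0.6,59.0]] }
```

```bash
python3 nx.py pick .4608 -.2192 .13 -.8 1.4 21 | tail -1; python3 -m pendant '{"delta_pos":[[6,24,8],[9,47,12],[10,71,17],[10,96,22],[7,120,26]],"twist":[[-2.1,-0.3,8.4],[-4.2,-0.5,16.8],[-6.4,-0.6,25.2],[-8.7,-0.7,33.6],[-11,-0.7,42]]}';  python3 nx.py pick .4608 -.2192 .13 -.8 1.4 16
```

```text
{"delta_pos": [[6,24,7],[11,48,14],[13,72,20],[14,97,26],[12,121,30]] ,"twist": [[-2.2,-0.2,8.5],[-4.4,-0.4,17.0],[-6.6,-0.4,25.5],[-8.9,-0.5,34.0],[-11.2,-0.4,42.5]] }
time: 12.0
eef_pos: [0.5331, 0.0438, 0.222]
eef_rot: [0.924, -0.265, 0.271, -0.049]
ft_force: [-0.1, 0.1, 0.3]
opening: 0.398
q [0.16, 0.37, -0.54, 2.34, 1.72, 0.4, 2.23] g [0.91, 0.7, -0.8, 1.98, 0.72, 0.77, 1.4] cost 0.0 maxdq/row 0.06 jaw 99.0
z [np.float64(0.217), np.float64(0.2), np.float64(0.18), np.float64(0.16), np.float64(0.142), np.float64(0.13)]
TCP now [0.533 0.044 0.222] goal [ 0.461 -0.219  0.13 ]
{"delta_pos": [[15,18,9],[28,37,17],[39,57,24],[48,78,31],[55,99,37]] ,"twist": [[-2.2,0.3,8.5],[-4.4,0.7,17.0],[-6.6,1.0,25.6],[-8.9,1.4,34.1],[-11.2,1.8,42.6]] }
```

```bash
python3 -m pendant '{"delta_pos":[[15,18,8],[28,37,14],[39,57,19],[48,78,24],[55,99,28]],"twist":[[-2.2,0.3,8.5],[-4.4,0.7,17],[-6.6,1,25.6],[-8.9,1.4,34.1],[-11.2,1.8,42.6]]}';  python3 nx.py pick .4608 -.2192 .13 -.8 1.4 11
```

```text
time: 12.5
eef_pos: [0.5414, -0.0706, 0.2011]
eef_rot: [0.767, -0.599, 0.224, -0.051]
ft_force: [-0.0, 0.4, 0.2]
opening: 0.403
q [0.27, 0.42, -0.45, 2.24, 1.35, 0.42, 2.04] g [0.91, 0.7, -0.8, 1.98, 0.72, 0.77, 1.4] cost 0.0 maxdq/row 0.06 jaw 99.0
z [np.float64(0.193), np.float64(0.17), np.float64(0.148), np.float64(0.133)]
TCP now [ 0.541 -0.071  0.201] goal [ 0.461 -0.219  0.13 ]
{"delta_pos": [[17,10,10],[33,21,20],[48,33,28],[60,47,36],[72,61,43]] ,"twist": [[-2.2,0.5,8.5],[-4.5,1.1,17.1],[-6.9,1.6,25.7],[-9.3,2.1,34.2],[-11.8,2.6,42.8]] }
```

```bash
python3 nx.py pick .4608 -.2192 .13 -.8 2.0 7
```

```text
q [0.27, 0.42, -0.45, 2.24, 1.35, 0.42, 2.04] g [0.91, 0.7, -0.8, 1.98, 0.72, 0.77, 2.0] cost 0.0 maxdq/row 0.09 jaw 133.0
z [np.float64(0.189), np.float64(0.152), np.float64(0.13)]
TCP now [ 0.541 -0.071  0.201] goal [ 0.461 -0.219  0.13 ]
{"delta_pos": [[27,16,16],[50,35,30],[69,57,41],[83,79,50],[94,101,56]] ,"twist": [[-3.5,0.7,8.5],[-7.3,1.0,17.1],[-11.1,1.0,25.7],[-15.1,0.5,34.3],[-19.2,-0.5,42.8]] }
```

```bash
python3 -m pendant '{"delta_pos":[[27,16,15],[50,35,28],[69,57,38],[83,79,46],[94,101,52]],"twist":[[-3.3,0.7,8],[-7,1,16.3],[-10.7,1,24.6],[-14.5,0.5,33],[-18.5,-0.5,41]]}';  python3 nx.py pick .4608 -.2192 .12 -.8 2.0 3
```

```text
time: 13.0
eef_pos: [0.4893, -0.1968, 0.1459]
eef_rot: [-0.523, 0.847, -0.099, 0.009]
ft_force: [-0.1, -0.3, 0.5]
opening: 0.397
q [0.57, 0.55, -0.47, 2.09, 0.79, 0.54, 2.17] g [0.91, 0.71, -0.8, 1.99, 0.75, 0.76, 2.0] cost 0.0 maxdq/row 0.11 jaw 135.0
z [np.float64(0.133)]
TCP now [ 0.489 -0.197  0.146] goal [ 0.461 -0.219  0.12 ]
{"delta_pos": [[11,8,13],[21,15,22],[30,20,26]] ,"twist": [[-3.8,-0.8,6.1],[-7.5,-1.9,12.3],[-10.9,-3.4,18.6]] }
```

```bash
cat > v.py <<'E'
from g import *
s=ctrl.state();R=Ro.from_quat(s["eef_rot"]).as_matrix();p=s["eef_pos"]
g=np.array([float(v) for v in sys.argv[1:4]])
ax=np.cross(R[:,2],[0,0,-1]);n=np.linalg.norm(ax);rv=ax/n*np.arctan2(n,-R[2,2]) if n>1e-9 else ax
print("t",round(s["time"],2),"p",p.round(4),"open",round(s["opening"],3),"F",s["ft_force"].round(1),"jaw",np.degrees(np.arctan2(R[1,1],R[0,1])).round())
print("delta",(R.T@(g-p)*1000).round(1).tolist(),"twist",np.degrees(R.T@rv).round(2).tolist())
E
python3 v.py .4608 -.2192 .10
```

```text
t 13.0 p [ 0.4893 -0.1968  0.1459] open 0.397 F [-0.1 -0.3  0.5] jaw 154.0
delta [28.7, 23.6, 45.2] twist [-10.2, -5.12, 0.0]
```

```bash
python3 -m pendant '{"delta_pos":[[10,8,12],[20,16,24],[28.7,23.6,36],[28.7,23.6,45],[28.7,23.6,45]],"twist":[[-4,-2,0],[-8,-4,0],[-10.2,-5.1,0],[-10.2,-5.1,0],[-10.2,-5.1,0]]}';  python3 v.py .4608 -.2192 .057
```

```text
time: 13.5
eef_pos: [0.4608, -0.2189, 0.0995]
eef_rot: [-0.527, 0.85, -0.001, -0.0]
ft_force: [-0.6, 0.2, 1.0]
opening: 0.399
t 13.5 p [ 0.4608 -0.2189  0.0995] open 0.399 F [-0.6  0.2  1. ] jaw 154.0
delta [0.2, -0.1, 42.5] twist [-0.06, -0.1, 0.0]
```

```bash
python3 -m pendant '{"delta_pos":[[0,0,8],[0,0,20],[0,0,32],[0,0,42],[0,0,43]],"twist":[[0,0,0],[0,0,0],[0,0,0],[0,0,0],[0,0,0]]}';  python3 v.py .4608 -.2192 .057;python3 - <<'E'
from h import *
s=ctrl.capture("scene")
cv2.imwrite("pics/a8.png",cv2.resize(s[170:270,130:250],(800,667),interpolation=cv2.INTER_CUBIC)[:600])
E
```

```text
time: 14.0
eef_pos: [0.4606, -0.2185, 0.0561]
eef_rot: [-0.528, 0.849, -0.001, -0.001]
ft_force: [-0.2, -0.3, 0.3]
opening: 0.402
t 14.0 p [ 0.4606 -0.2185  0.0561] open 0.402 F [-0.2 -0.3  0.3] jaw 154.0
delta [0.6, -0.5, -0.9] twist [0.01, -0.13, 0.0]
```

View pics/a8.png

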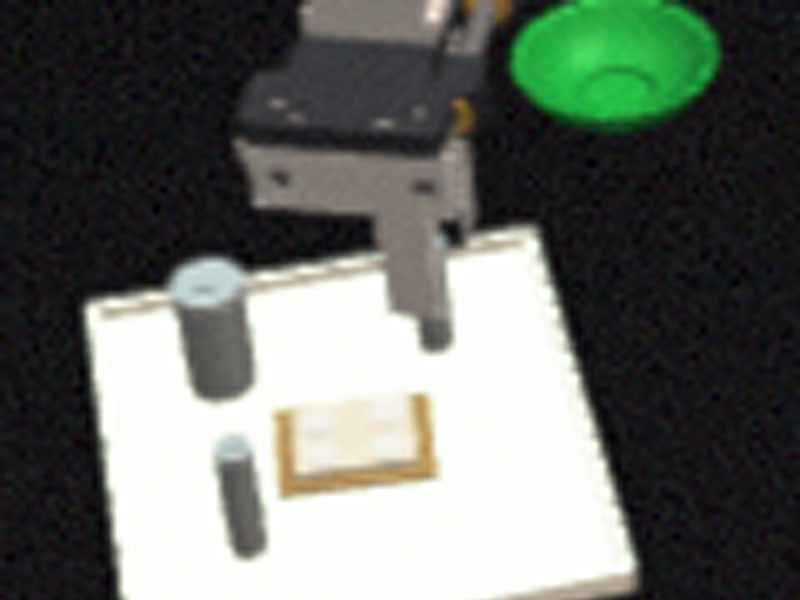

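The near finger at (415,280) covers the near-left cell, whose foot at (435,335) shows beneath it. The cell is between the jaws, so I'll close.

```bash
python3 -m pendant '{"delta_pos":[[0,0,-1],[0,0,-1],[0,0,-1],[0,0,-1],[0,0,-1]],"twist":[[0,0,0],[0,0,0],[0,0,0],[0,0,0],[0,0,0]]}' 0.1 25; python3 v.py .4608 -.2192 .14;python3 -m pendant '{"delta_pos":[[0,0,-20],[0,0,-50],[0,0,-80]],"twist":[[0,0,0],[0,0,0],[0,0,0]]}'; python3 nx.py ins .085 -1.1 180 20
```

```text
time: 14.55
eef_pos: [0.4617, -0.2193, 0.0589]
eef_rot: [-0.527, 0.85, -0.002, 0.0]
ft_force: [0.0, 0.7, 2.1]
opening: 0.145
t 14.55 p [ 0.4617 -0.2193  0.0589] open 0.145 F [0.  0.7 2.1] jaw 154.0
delta [0.4, 0.6, -81.1] twist [-0.17, -0.1, 0.0]
time: 14.85
eef_pos: [0.4608, -0.2186, 0.1392]
eef_rot: [-0.527, 0.85, -0.001, -0.0]
ft_force: [0.3, -0.9, -0.3]
opening: 0.148
q [0.82, 0.63, -0.65, 1.98, 0.58, 0.72, 2.49] g [0.36, 0.44, -1.1, 2.42, 1.79, 0.6, 2.72] cost 0.0 maxdq/row 0.06 jaw -77.0
z [np.float64(0.142), np.float64(0.153), np.float64(0.166), np.float64(0.181), np.float64(0.198), np.float64(0.216), np.float64(0.233)]
TCP now [ 0.461 -0.219  0.139] goal [0.487 0.157 0.239]
{"delta_pos": [[-12,2,-3],[-25,3,-6],[-38,4,-10],[-52,5,-13],[-67,7,-18]] ,"twist": [[1.3,1.3,-6.1],[2.7,2.5,-12.2],[4.2,3.7,-18.4],[5.7,4.9,-24.5],[7.3,6.0,-30.7]] }
```

```bash
python3 -m pendant '{"delta_pos":[[-16,3,-6],[-33,4,-12],[-51,5,-20],[-70,7,-28],[-91,10,-36]],"twist":[[1.7,1.7,-8],[3.6,3.3,-16.2],[5.6,4.9,-24.5],[7.6,6.4,-32.6],[9.8,7.8,-40.5]]}'; python3 nx.py ins .085 -1.1 180 10
```

```text
time: 15.35
eef_pos: [0.4931, -0.1321, 0.1749]
eef_rot: [0.787, -0.608, 0.108, 0.013]
ft_force: [1.0, -0.2, -0.4]
opening: 0.143
q [0.62, 0.52, -0.72, 2.12, 0.89, 0.65, 2.66] g [0.36, 0.44, -1.1, 2.42, 1.79, 0.6, 2.72] cost 0.0 maxdq/row 0.09 jaw -77.0
z [np.float64(0.179), np.float64(0.196), np.float64(0.216), np.float64(0.239)]
TCP now [ 0.493 -0.132  0.175] goal [0.487 0.157 0.239]
{"delta_pos": [[-18,-11,-7],[-38,-23,-14],[-60,-35,-23],[-83,-46,-32],[-109,-56,-43]] ,"twist": [[2.1,1.5,-8.4],[4.4,3.0,-16.7],[6.9,4.4,-25.1],[9.5,5.9,-33.4],[12.4,7.3,-41.8]] }
```

```bash
python3 -m pendant '{"delta_pos":[[-18,-11,-9],[-38,-23,-18],[-60,-35,-28],[-83,-46,-38],[-109,-56,-50]],"twist":[[2,1.5,-8],[4.2,3,-16],[6.6,4.4,-24.3],[9.2,5.9,-32.6],[12,7.3,-41]]}'; python3 nx.py ins .085 -1.1 180 6;python3 g.py m .085
```

```text
time: 15.85
eef_pos: [0.5136, -0.0057, 0.2097]
eef_rot: [0.936, -0.284, 0.206, 0.008]
ft_force: [0.5, 0.7, 0.3]
opening: 0.144
q [0.41, 0.43, -0.8, 2.26, 1.25, 0.57, 2.74] g [0.36, 0.44, -1.1, 2.42, 1.79, 0.6, 2.72] cost 0.0 maxdq/row 0.09 jaw -77.0
z [np.float64(0.213), np.float64(0.226)]
TCP now [ 0.514 -0.006  0.21 ] goal [0.487 0.157 0.239]
{"delta_pos": [[-12,-20,-6],[-26,-40,-14],[-40,-62,-22],[-57,-83,-33],[-75,-104,-44]] ,"twist": [[2.3,1.2,-7.3],[4.8,2.5,-14.5],[7.6,4.0,-21.6],[10.6,5.5,-28.7],[13.8,7.2,-35.7]] }
t 15.85 p [ 0.5136 -0.0057  0.2097] open 0.144 F [0.5 0.7 0.3]
delta [-95.1, -125.1, -58.1] twist [17.23, 8.96, -42.57]
```

```bash
python3 -m pendant '{"delta_pos":[[-14,-20,-14],[-30,-40,-28],[-46,-62,-42],[-63,-83,-54],[-80,-106,-60]],"twist":[[2.3,1.2,-7.3],[4.8,2.5,-14.5],[7.6,4,-21.6],[10.6,5.5,-28.7],[13.8,7.2,-35.7]]}'; python3 log.py;python3 g.py m .085
```

```text
time: 16.35
eef_pos: [0.4876, 0.1336, 0.2452]
eef_rot: [0.958, 0.043, 0.284, -0.023]
ft_force: [0.9, -0.6, 0.1]
opening: 0.147
[0.28, 0.35, -0.92, 2.39, 1.65, 0.49, 2.75]
t 16.35 p [0.4876 0.1336 0.2452] open 0.147 F [ 0.9 -0.6  0.1]
delta [-2.6, -23.2, 6.7] twist [3.26, 1.86, -6.89]
```

```bash
python3 -m pendant '{"delta_pos":[[-1,-10,0],[-2.5,-20,0],[-2.5,-23,0],[-2.5,-23,0],[-2.5,-23,0]],"twist":[[1.5,1,-3],[3.2,1.9,-6.9],[3.2,1.9,-6.9],[3.2,1.9,-6.9],[3.2,1.9,-6.9]]}'; python3 - <<'E'
from h import *
s=ctrl.capture("scene");t=ctrl.capture("top")
cv2.imwrite("pics/a9.png",cv2.resize(s[60:200,290:410],(600,700),interpolation=cv2.INTER_CUBIC)[:600])
E
python3 g.py m .085; python3 - <<'E'
from g import *
s=ctrl.state();R=Ro.from_quat(s["eef_rot"]).as_matrix();p=s["eef_pos"]
for d in(.03,.055): print(((proj("scene",p+R[:,2]*d)[0]-[290,60]+.5)*5).round())
E
```

```text
time: 16.85
eef_pos: [0.4842, 0.1548, 0.2435]
eef_rot: [0.948, 0.104, 0.298, -0.033]
ft_force: [-0.1, -0.6, -0.1]
opening: 0.143
t 16.95 p [0.4842 0.1548 0.2435] open 0.144 F [-0.2  0.4 -0.7]
delta [-0.3, -1.6, 5.7] twist [0.21, 0.11, -0.39]
[289. 340.]
[304. 390.]
```

View pics/a9.png

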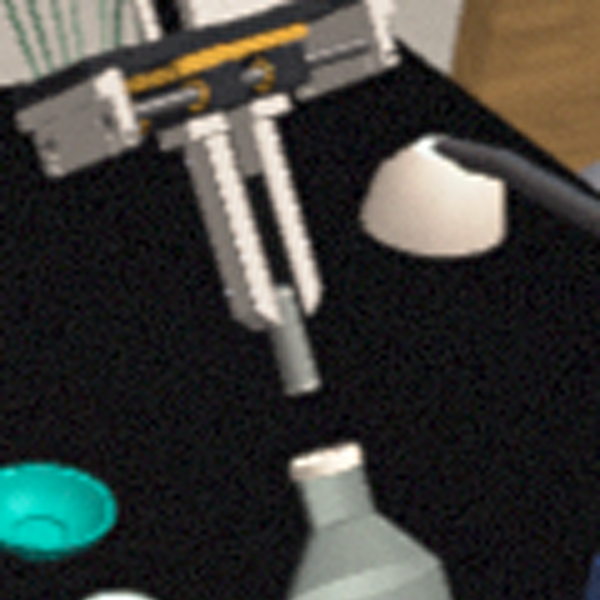

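The cell hangs straight. Its end is at (303,390), matching the predicted (304,390), and it is in line with the collar at (327,460). Inserting the 66 mm.

```bash
python3 -m pendant '{"delta_pos":[[-1,-1.6,9],[-1.3,-1.6,20],[-1.3,-1.6,32],[-1.3,-1.6,42],[-1.3,-1.6,46]],"twist":[[0.2,0.1,-0.4],[0.2,0.1,-0.4],[0.2,0.1,-0.4],[0.2,0.1,-0.4],[0.2,0.1,-0.4]]}'; python3 g.py m .025
```

```text
time: 17.45
eef_pos: [0.5085, 0.1619, 0.2041]
eef_rot: [0.948, 0.108, 0.298, -0.034]
ft_force: [-0.1, -0.1, -1.0]
opening: 0.148
t 17.45 p [0.5085 0.1619 0.2041] open 0.148 F [-0.1 -0.1 -1. ]
delta [1.7, -0.2, 18.9] twist [-0.01, 0.08, 0.0]
```

```bash
python3 -m pendant '{"delta_pos":[[0.5,0,8],[0.5,0,16],[0.5,0,19]],"twist":[[0,0,0],[0,0,0],[0,0,0]]}'; python3 g.py m .025; python3 -m pendant '{"delta_pos":[[0,0,0],[0,0,0],[0,0,0],[0,0,0],[0,0,-20]],"twist":[[0,0,0],[0,0,0],[0,0,0],[0,0,0],[0,0,0]]}' 0.4; python3 - <<'E'
from h import *
s=ctrl.capture("scene")
cv2.imwrite("pics/a10.png",cv2.resize(s[80:240,290:410],(600,800),interpolation=cv2.INTER_CUBIC)[150:750])
E
```

```text
time: 17.75
eef_pos: [0.5195, 0.1646, 0.189]
eef_rot: [0.948, 0.108, 0.298, -0.034]
ft_force: [-0.2, -0.3, -0.2]
opening: 0.144
t 17.75 p [0.5195 0.1646 0.189 ] open 0.144 F [-0.2 -0.3 -0.2]
delta [1.0, 0.0, 0.1] twist [-0.02, 0.05, 0.05]
time: 18.25
eef_pos: [0.508, 0.1619, 0.2048]
eef_rot: [0.948, 0.108, 0.297, -0.034]
ft_force: [-0.2, 0.6, -0.2]
opening: 0.397
```

View pics/a10.png

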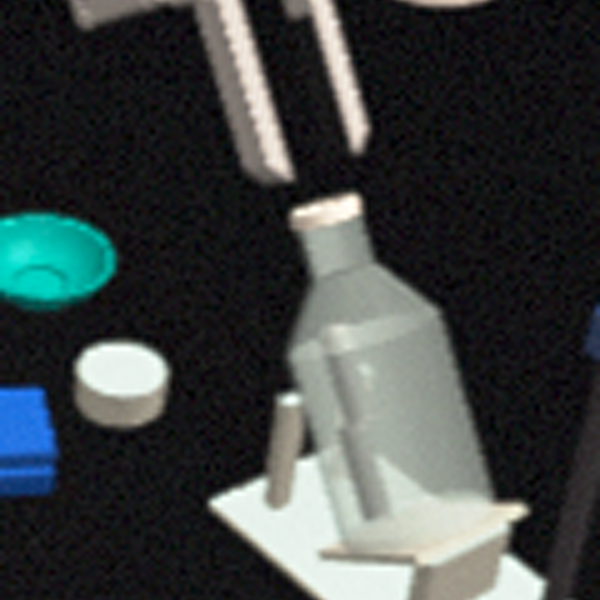

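Cell 2 is in, but it seems to sit end-on on the first at (345,370). I'll check whether that persists.

```bash
python3 -m pendant '{"delta_pos":[[0,0,-20],[0,0,-40]],"twist":[[0,0,0],[0,0,0]]}'; python3 - <<'E'
from h import *
s=ctrl.capture("scene");t=ctrl.capture("top")
cv2.imwrite("pics/a11.png",cv2.resize(s[130:240,330:410],(580,798),interpolation=cv2.INTER_CUBIC)[:600])
cv2.imwrite("pics/b11.png",cv2.resize(t[155:215,120:180],(600,600),interpolation=cv2.INTER_CUBIC))
E
```

```text
time: 18.5
eef_pos: [0.4853, 0.1569, 0.2388]
eef_rot: [0.948, 0.109, 0.298, -0.034]
ft_force: [0.2, -0.9, 0.4]
opening: 0.399
```

View pics/a11.png

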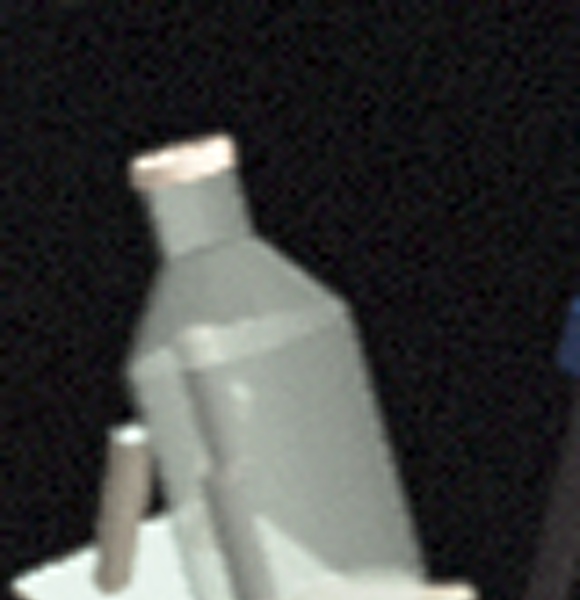

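View pics/b11.png

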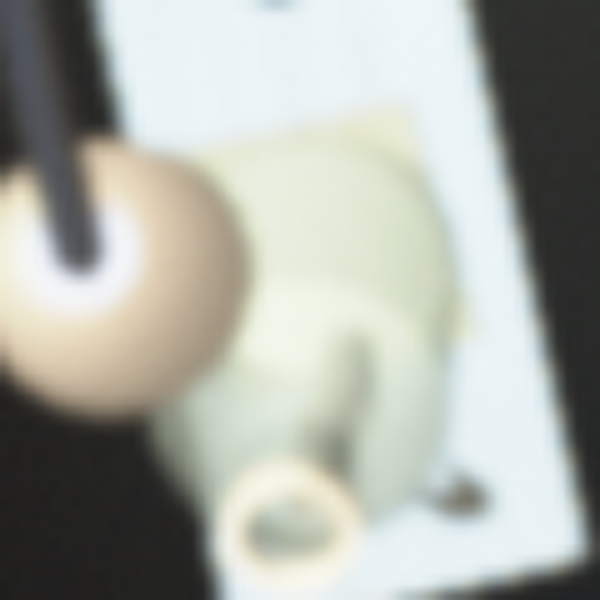

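The stack persists and lies on the -y side: in the top crop the dark cells are at (345,400) while the axis is near (265,400). I'll release the third cell biased towards +y so that it falls beside them. Now I'll fetch the far-right cell.

```bash
python3 nx.py pick .5421 -.3064 .13 -.9 2.3 15
```

```text
q [0.28, 0.38, -0.96, 2.43, 1.84, 0.52, 2.68] g [0.97, 0.87, -0.9, 1.67, 0.79, 1.0, 2.3] cost 0.0 maxdq/row 0.07 jaw 143.0
z [np.float64(0.24), np.float64(0.229), np.float64(0.206), np.float64(0.177), np.float64(0.147)]
TCP now [0.486 0.157 0.241] goal [ 0.542 -0.306  0.13 ]
{"delta_pos": [[17,34,13],[30,71,25],[38,109,35],[42,148,44],[41,186,52]] ,"twist": [[-3.2,-0.2,9.1],[-6.3,-0.4,18.2],[-9.5,-0.8,27.3],[-12.7,-1.2,36.4],[-15.9,-1.8,45.4]] }
```

```bash
python3 -m pendant '{"delta_pos":[[14,32,10],[26,66,20],[33,101,30],[37,136,38],[37,172,45]],"twist":[[-2.9,-0.2,8.2],[-5.8,-0.4,16.6],[-8.7,-0.8,25],[-11.6,-1.2,33.3],[-14.5,-1.8,41.6]]}'; python3 nx.py pick .5421 -.3064 .13 -.9 2.3 11
```

```text
time: 19.1
eef_pos: [0.5802, 0.0007, 0.2221]
eef_rot: [0.927, -0.265, 0.265, -0.019]
ft_force: [0.0, 0.6, 0.2]
opening: 0.398
q [0.41, 0.48, -0.8, 2.21, 1.51, 0.56, 2.58] g [0.97, 0.87, -0.9, 1.67, 0.79, 1.0, 2.3] cost 0.0 maxdq/row 0.07 jaw 143.0
z [np.float64(0.216), np.float64(0.192), np.float64(0.164), np.float64(0.137)]
TCP now [0.58  0.001 0.222] goal [ 0.542 -0.306  0.13 ]
{"delta_pos": [[23,25,15],[42,52,28],[58,81,41],[71,111,52],[80,141,62]] ,"twist": [[-2.9,-0.2,8.5],[-5.9,-0.5,17.1],[-8.9,-1.0,25.6],[-11.9,-1.7,34.1],[-14.9,-2.6,42.6]] }
```

```bash
python3 -m pendant '{"delta_pos":[[23,25,13],[42,52,25],[58,81,36],[71,111,46],[80,141,54]],"twist":[[-2.9,-0.2,8.4],[-5.9,-0.5,16.9],[-8.9,-1,25.3],[-11.9,-1.7,33.7],[-14.9,-2.6,42]]}'; python3 nx.py pick .5421 -.3064 .13 -.9 2.3 6; python3 v.py .5421 -.3064 .1
```

```text
time: 19.6
eef_pos: [0.597, -0.1664, 0.1892]
eef_rot: [0.779, -0.598, 0.188, -0.0]
ft_force: [0.3, 0.7, 0.3]
opening: 0.401
q [0.59, 0.59, -0.7, 1.98, 1.11, 0.66, 2.54] g [0.97, 0.87, -0.9, 1.67, 0.79, 1.0, 2.3] cost 0.0 maxdq/row 0.06 jaw 143.0
z [np.float64(0.178), np.float64(0.146)]
TCP now [ 0.597 -0.166  0.189] goal [ 0.542 -0.306  0.13 ]
{"delta_pos": [[23,14,16],[43,30,30],[61,48,43],[76,67,54],[90,86,63]] ,"twist": [[-3.1,-1.0,8.6],[-6.4,-2.2,17.2],[-9.7,-3.7,25.8],[-13.0,-5.5,34.3],[-16.5,-7.6,42.7]] }
t 19.6 p [ 0.597  -0.1664  0.1892] open 0.401 F [0.3 0.7 0.3] jaw -163.0
delta [92.6, 111.2, 98.2] twist [-13.19, -17.15, 0.0]
```

```bash
python3 -m pendant '{"delta_pos":[[23,28,20],[46,56,40],[70,84,58],[92,111,74],[92,111,84]],"twist":[[-3,-4,0],[-6.5,-8.5,0],[-10,-13,0],[-13.2,-17.1,0],[-13.2,-17.1,0]]}'; python3 log.py; python3 v.py .5421 -.3064 .1
```

```text
time: 20.1
eef_pos: [0.5331, -0.3, 0.103]
eef_rot: [0.789, -0.615, 0.0, 0.003]
ft_force: [11.4, 18.1, 7.1]
opening: 0.401
[1.1, 1.07, -1.25, 1.72, 1.1, 1.22, 2.94]
t 20.1 p [ 0.5331 -0.3     0.103 ] open 0.401 F [11.4 18.1  7.1] jaw -166.0
delta [8.4, -7.2, 3.0] twist [0.27, -0.27, -0.0]
```

```bash
python3 - <<'E'
from h import *
s=ctrl.capture("scene");t=ctrl.capture("top")
cv2.imwrite("pics/a12.png",cv2.resize(s[120:300,100:300],(660,594),interpolation=cv2.INTER_CUBIC))
cv2.imwrite("pics/b12.png",cv2.resize(t[130:280,240:390],(600,600),interpolation=cv2.INTER_CUBIC))
print(ctrl.state()["ft_force"])
E
python3 v.py .5421 -.3064 .1
```

```text
[ 0.94529595  0.95243885 -0.65538621]
t 20.2 p [ 0.5334 -0.2978  0.1035] open 0.4 F [ 0.9  1.  -0.7] jaw -166.0
delta [10.4, -6.3, 3.5] twist [0.23, -0.36, -0.0]
```

View pics/a12.png

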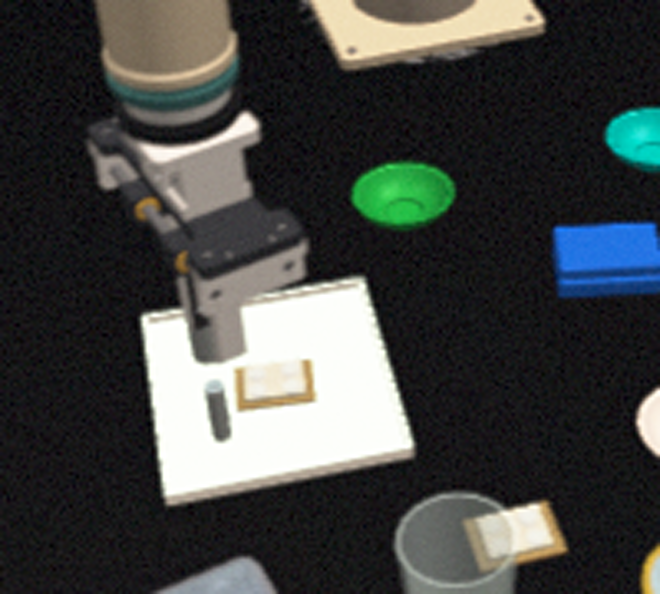

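View pics/b12.png

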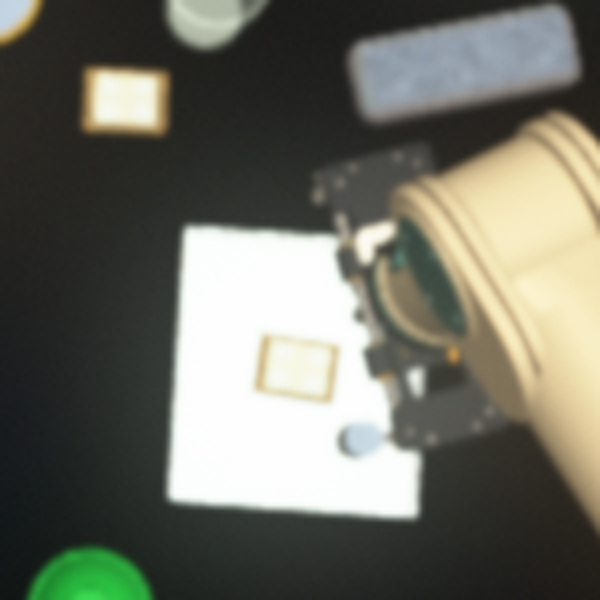

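Nothing touched. The force was the arm's stop at the j3 and j7 limits, and it is 1 N now. I'll unwind the yaw to move off the limits.

```bash
python3 nx.py pick .5421 -.3064 .11 -.9 2.3 5
```

```text
q [1.1, 1.07, -1.24, 1.72, 1.1, 1.22, 2.94] g [0.97, 0.9, -0.9, 1.69, 0.83, 0.98, 2.3] cost 0.0 maxdq/row 0.13 jaw 145.0
z [np.float64(0.102), np.float64(0.105)]
TCP now [ 0.533 -0.298  0.104] goal [ 0.542 -0.306  0.11 ]
{"delta_pos": [[-2,0,2],[-2,0,2],[0,-2,1],[4,-4,-2],[10,-6,-6]] ,"twist": [[-0.6,-0.5,9.3],[-0.9,-0.7,19.0],[-1.0,-0.7,28.8],[-0.6,-0.6,38.9],[0.1,-0.4,49.1]] }
```

```bash
python3 -m pendant '{"delta_pos":[[2,-1,0],[4,-2,0],[6,-4,0],[8,-5,0],[10,-6,0]],"twist":[[0,0,8],[0,0,16],[0,0,24.5],[0,0,33],[0,-0.3,40]]}'; python3 log.py; python3 v.py .5421 -.3064 .1
```

```text
time: 20.7
eef_pos: [0.547, -0.2998, 0.1124]
eef_rot: [-0.536, 0.844, -0.006, 0.001]
ft_force: [0.3, 0.7, -0.2]
opening: 0.405
[1.05, 1.0, -1.13, 1.69, 1.01, 1.13, 2.32]
t 20.7 p [ 0.547  -0.2998  0.1124] open 0.405 F [ 0.3  0.7 -0.2] jaw 155.0
delta [8.0, 1.7, 12.4] twist [-0.7, -0.26, -0.0]
```

Good, the joints are off their limits. Descending.

```bash
python3 -m pendant '{"delta_pos":[[4,1,2],[8,1.7,4],[8,1.7,8],[8,1.7,12],[8,1.7,12]],"twist":[[-0.7,-0.3,0],[-0.7,-0.3,0],[-0.7,-0.3,0],[-0.7,-0.3,0],[-0.7,-0.3,0]]}'; python3 v.py .5421 -.3064 .057;  python3 - <<'E'
from h import *
s=ctrl.capture("scene")
cv2.imwrite("pics/a13.png",cv2.resize(s[180:280,120:240],(800,667),interpolation=cv2.INTER_CUBIC)[:600])
E
```

```text
time: 21.2
eef_pos: [0.5401, -0.3084, 0.0975]
eef_rot: [-0.537, 0.844, 0.002, -0.0]
ft_force: [-0.5, -0.5, -0.4]
opening: 0.397
t 21.2 p [ 0.5401 -0.3084  0.0975] open 0.397 F [-0.5 -0.5 -0.4] jaw 155.0
delta [-2.6, -1.1, 40.5] twist [0.25, 0.11, 0.0]
```

View pics/a13.png

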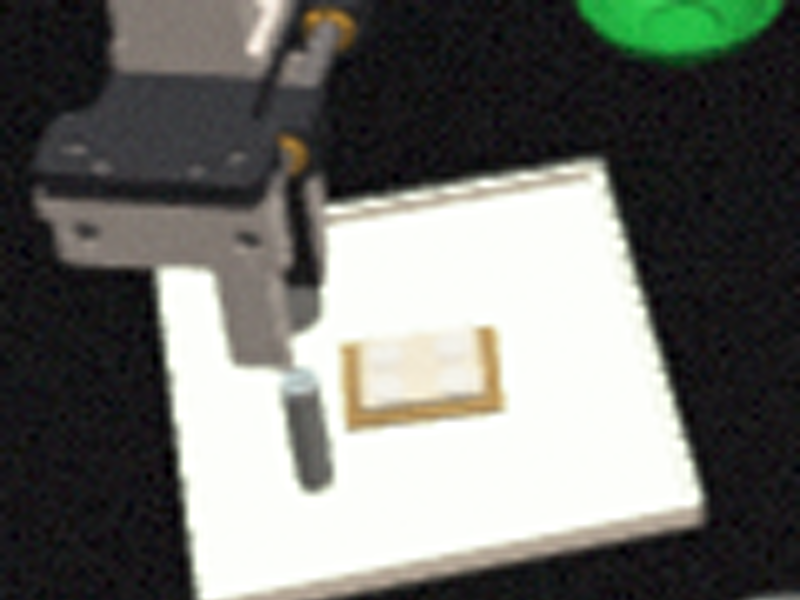

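```bash
python3 - <<'E'
from g import *
s=ctrl.state();R=Ro.from_quat(s["eef_rot"]).as_matrix();p=s["eef_pos"]
f=lambda X:((proj("scene",X)[0]-[120,180]+.5)*6.667).round()
print(f(p+R[:,2]*.022),f(p+R[:,2]*.022-R[:,1]*.019),f(p+R[:,2]*.022+R[:,1]*.019),f([.5421,-.3064,.0535]),f([.5421,-.3064,.003]))
E
python3 v.py .5421 -.3064 .057
```

```text
[286. 328.] [272. 367.] [300. 290.] [302. 378.] [320. 483.]
t 21.25 p [ 0.5403 -0.3085  0.0978] open 0.4 F [0.1 0.2 0.2] jaw 155.0
delta [-2.5, -0.9, 40.8] twist [0.23, 0.12, -0.0]
```

```bash
python3 -m pendant '{"delta_pos":[[-2.5,-0.9,4],[-2.5,-0.9,14],[-2.5,-0.9,26],[-2.5,-0.9,38],[-2.5,-0.9,40]],"twist":[[0.2,0.1,0],[0.2,0.1,0],[0.2,0.1,0],[0.2,0.1,0],[0.2,0.1,0]]}'; python3 v.py .5421 -.3064 .057; python3 -m pendant '{"delta_pos":[[0,0,0],[0,0,0],[0,0,0],[0,0,0],[0,0,0]],"twist":[[0,0,0],[0,0,0],[0,0,0],[0,0,0],[0,0,0]]}' 0.1 25;python3 v.py .5421 -.3064 .14
```

```text
time: 21.75
eef_pos: [0.541, -0.3066, 0.056]
eef_rot: [-0.536, 0.844, 0.001, -0.001]
ft_force: [0.7, 0.6, -0.3]
opening: 0.403
t 21.75 p [ 0.541  -0.3066  0.056 ] open 0.403 F [ 0.7  0.6 -0.3] jaw 155.0
delta [-0.7, -0.9, -1.0] twist [0.17, -0.02, 0.0]
time: 22.25
eef_pos: [0.5427, -0.3069, 0.0589]
eef_rot: [-0.536, 0.844, -0.001, 0.0]
ft_force: [-0.6, 1.1, 1.4]
opening: 0.146
t 22.25 p [ 0.5427 -0.3069  0.0589] open 0.146 F [-0.6  1.1  1.4] jaw 155.0
delta [-0.2, 0.7, -81.1] twist [-0.07, 0.0, 0.0]
```

```bash
python3 -m pendant '{"delta_pos":[[0,0,-20],[0,0,-50],[0,0,-80]],"twist":[[0,0,0],[0,0,0],[0,0,0]]}'; python3 nx.py ins .085 -1.0 180 15
```

```text
time: 22.55
eef_pos: [0.5424, -0.3064, 0.1404]
eef_rot: [-0.536, 0.844, 0.0, 0.0]
ft_force: [0.1, 0.4, -0.2]
opening: 0.146
q [1.07, 0.97, -1.15, 1.66, 0.95, 1.18, 2.37] g [0.3, 0.4, -1.0, 2.42, 1.82, 0.54, 2.69] cost 0.0 maxdq/row 0.06 jaw -77.0
z [np.float64(0.148), np.float64(0.175), np.float64(0.203), np.float64(0.226), np.float64(0.238)]
TCP now [ 0.542 -0.306  0.14 ] goal [0.487 0.157 0.239]
{"delta_pos": [[-26,-5,-7],[-53,-8,-16],[-82,-9,-25],[-113,-7,-34],[-144,-2,-44]] ,"twist": [[3.5,2.6,-7.4],[6.9,4.9,-15.0],[10.2,7.1,-22.7],[13.5,9.0,-30.6],[16.6,10.7,-38.6]] }
```

```bash
python3 -m pendant '{"delta_pos":[[-26,-5,-9],[-53,-8,-19],[-82,-9,-29],[-113,-7,-39],[-144,-2,-49]],"twist":[[3.4,2.5,-7.2],[6.7,4.8,-14.6],[10,7,-22.2],[13.3,9,-30],[16.4,10.6,-37.8]]}'; python3 nx.py ins .085 -1.0 180 10
```

```text
time: 23.05
eef_pos: [0.6063, -0.1753, 0.1897]
eef_rot: [0.773, -0.611, 0.169, 0.001]
ft_force: [0.4, 0.4, -0.5]
opening: 0.148
q [0.84, 0.81, -1.18, 1.91, 1.27, 1.04, 2.45] g [0.3, 0.4, -1.0, 2.42, 1.82, 0.54, 2.69] cost 0.0 maxdq/row 0.06 jaw -77.0
z [np.float64(0.199), np.float64(0.223), np.float64(0.237), np.float64(0.239)]
TCP now [ 0.606 -0.175  0.19 ] goal [0.487 0.157 0.239]
{"delta_pos": [[-27,-17,-14],[-57,-31,-28],[-89,-41,-43],[-123,-47,-59],[-158,-49,-75]] ,"twist": [[3.4,1.5,-8.1],[6.8,2.9,-16.2],[10.1,4.0,-24.5],[13.2,4.8,-32.8],[16.3,5.5,-41.2]] }
```

```bash
python3 -m pendant '{"delta_pos":[[-27,-17,-14],[-57,-31,-28],[-89,-41,-43],[-123,-47,-59],[-158,-49,-75]],"twist":[[3.2,1.5,-7.8],[6.6,2.9,-15.8],[9.9,4,-23.8],[13,4.8,-31.8],[16,5.5,-39.8]]}'; python3 nx.py ins .095 -1.0 180 6; python3 g.py m .095
```

```text
time: 23.55
eef_pos: [0.6026, 0.0021, 0.2293]
eef_rot: [0.918, -0.286, 0.275, -0.019]
ft_force: [-0.2, 1.0, -0.3]
opening: 0.143
q [0.62, 0.67, -1.21, 2.16, 1.55, 0.9, 2.55] g [0.31, 0.36, -1.0, 2.42, 1.79, 0.51, 2.72] cost 0.0 maxdq/row 0.06 jaw -77.0
z [np.float64(0.235), np.float64(0.246)]
TCP now [0.603 0.002 0.229] goal [0.481 0.156 0.247]
{"delta_pos": [[-21,-21,-14],[-45,-39,-30],[-71,-53,-46],[-98,-63,-62],[-127,-68,-79]] ,"twist": [[2.8,0.5,-7.3],[5.5,0.8,-14.6],[8.1,0.9,-21.9],[10.6,0.9,-29.0],[12.9,0.6,-36.1]] }
t 23.55 p [0.6026 0.0021 0.2293] open 0.143 F [-0.2  1.  -0.3]
delta [-156.7, -69.3, -96.3] twist [15.11, 0.16, -43.12]
```

I'll back away in x before going sideways, to keep the gripper body clear of the lamp.

```bash
python3 - <<'E'
from kin import *
s=ctrl.state();R=Ro.from_quat(s["eef_rot"]);p=s["eef_pos"]
print((R.inv().apply(np.array([.475,.05,.245])-p)*1000).round(0))
F=Ro.from_matrix(goal(["m",".09"])[1]);print(np.degrees((R.inv()*F).as_rotvec()).round(1))
E
```

```text
[-105.   23.  -85.]
[ 15.1   0.2 -43.1]
```

```bash
python3 -m pendant '{"delta_pos":[[-28,6,-23],[-56,12,-46],[-84,18,-69],[-105,23,-85],[-105,23,-85]],"twist":[[2,0,-6],[4,0,-12],[7,0,-18],[9,0,-25],[11,0,-31]]}'; python3 log.py; python3 g.py m .09
```

```text
time: 24.05
eef_pos: [0.4799, 0.049, 0.249]
eef_rot: [0.955, -0.004, 0.296, -0.03]
ft_force: [0.8, 0.1, 0.4]
opening: 0.145
[0.74, 0.41, -1.25, 2.47, 1.76, 0.54, 2.73]
t 24.05 p [0.4799 0.049  0.249 ] open 0.145 F [0.8 0.1 0.4]
delta [-2.9, -106.8, 13.3] twist [4.31, 0.19, -12.12]
```

```bash
python3 -m pendant '{"delta_pos":[[-1,-30,2],[-2,-60,4],[-3,-90,7],[-3,-107,9],[-3,-107,9]],"twist":[[1,0,-3],[2,0,-6],[3,0,-9],[4.3,0.2,-12],[4.3,0.2,-12]]}'; python3 log.py; python3 g.py m .085
```

```text
time: 24.55
eef_pos: [0.4811, 0.1584, 0.2452]
eef_rot: [0.948, 0.106, 0.297, -0.037]
ft_force: [0.2, -0.8, -0.5]
opening: 0.147
[0.44, 0.47, -1.24, 2.42, 1.72, 0.66, 2.78]
t 24.55 p [0.4811 0.1584 0.2452] open 0.147 F [ 0.2 -0.8 -0.5]
delta [0.6, 2.7, 8.4] twist [-0.29, 0.12, -0.37]
```

```bash
python3 -m pendant '{"delta_pos":[[0,5,4],[0,9,8],[0,9.2,8.4],[0,9.2,8.4]],"twist":[[2,0.1,-0.3],[4.7,0.1,-0.4],[4.7,0.1,-0.4],[4.7,0.1,-0.4]]}'; python3 - <<'E'
from h import *
s=ctrl.capture("scene");t=ctrl.capture("top")
cv2.imwrite("pics/a14.png",cv2.resize(s[60:200,290:410],(600,700),interpolation=cv2.INTER_CUBIC)[:600])
E
python3 g.py m .085 0 .0065; python3 - <<'E'
from g import *
s=ctrl.state();R=Ro.from_quat(s["eef_rot"]).as_matrix();p=s["eef_pos"]
F=goal(["m","0"])[1]
for d in(.055,.085,.115): print(((proj("scene",p+R[:,2]*d)[0]-[290,60]+.5)*5).round(),"neck frame mm",((F.T@(p+R[:,2]*d-M))*1000).round(1))
E
```

```text
time: 24.95
eef_pos: [0.4877, 0.1468, 0.2371]
eef_rot: [0.946, 0.118, 0.293, -0.073]
ft_force: [-0.6, 0.1, 0.9]
opening: 0.142
t 25.05 p [0.4875 0.1481 0.2374] open 0.148 F [-0.4 -0.4  0.9]
delta [1.8, -2.4, -0.1] twist [-4.79, 0.11, -0.15]
[301. 404.] neck frame mm [ -1.9   4.3 -29.9]
[323. 462.] neck frame mm [-2.   1.8 -0. ]
[344. 520.] neck frame mm [-2.  -0.7 29.9]
```

View pics/a14.png

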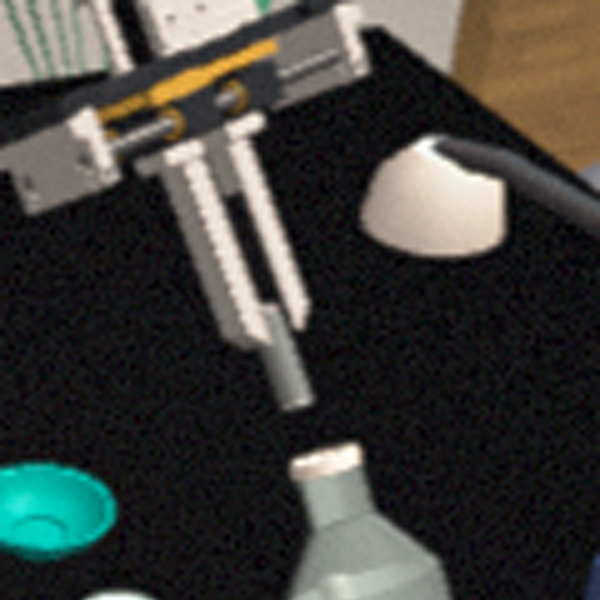

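The third cell is held straight, 5 degrees off the neck axis towards +y as intended. Its end is at (295,407). Inserting with a -2.8 mm y correction.

```bash
python3 -m pendant '{"delta_pos":[[1,-2.8,6],[1,-2.8,14],[1,-2.8,24],[1,-2.8,34],[1,-2.8,40]],"twist":[[0,0,0],[0,0,0],[0,0,0],[0,0,0],[0,0,0]]}';  python3 - <<'E'
from g import *
s=ctrl.state();R=Ro.from_quat(s["eef_rot"]).as_matrix();p=s["eef_pos"];F=goal(["m","0"])[1]
for d in(.022,.055): print("neck mm",((F.T@(p+R[:,2]*d-M))*1000).round(1))
E
```

```text
time: 25.55
eef_pos: [0.5092, 0.1601, 0.2038]
eef_rot: [0.946, 0.12, 0.292, -0.075]
ft_force: [-0.8, 0.5, -1.9]
opening: 0.147
neck mm [ -1.6   0.2 -21.7]
neck mm [-1.7 -2.6 11.2]
```

```bash
python3 -m pendant '{"delta_pos":[[0.3,0.3,8],[0.5,0.5,16],[0.5,0.5,19],[0.5,0.5,19]],"twist":[[0,0,0],[0,0,0],[0,0,0],[0,0,0]]}';  python3 - <<'E'
from g import *
s=ctrl.state();R=Ro.from_quat(s["eef_rot"]).as_matrix();p=s["eef_pos"];F=goal(["m","0"])[1]
for d in(.022,.055): print("neck mm",((F.T@(p+R[:,2]*d-M))*1000).round(1))
im=ctrl.capture("scene")
cv2.imwrite("pics/a15.png",cv2.resize(im[80:240,290:410],(600,800),interpolation=cv2.INTER_CUBIC)[100:700])
E
```

```text
time: 25.95
eef_pos: [0.5198, 0.163, 0.1892]
eef_rot: [0.946, 0.119, 0.292, -0.074]
ft_force: [-0.3, 0.9, -0.3]
opening: 0.147
neck mm [-1.  -0.3 -3.4]
neck mm [-1.1 -3.1 29.5]
```

View pics/a15.png

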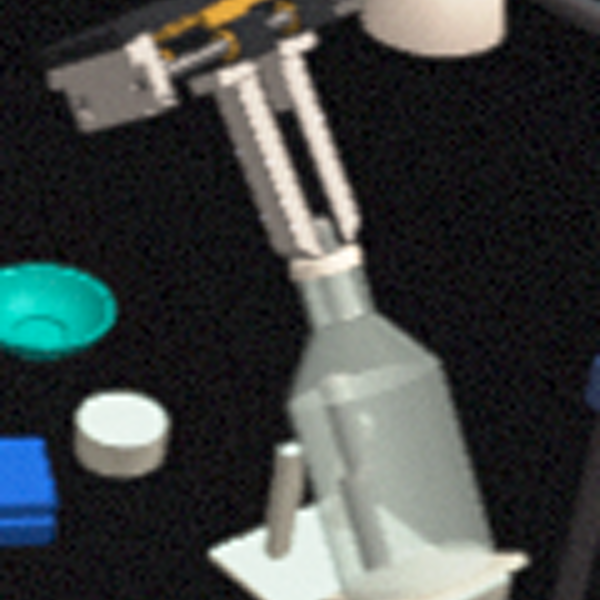

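```bash
python3 -m pendant '{"delta_pos":[[0,0,0],[0,0,0],[0,0,0],[0,0,0],[0,0,-20]],"twist":[[0,0,0],[0,0,0],[0,0,0],[0,0,0],[0,0,0]]}' 0.45; python3 - <<'E'
from h import *
s=ctrl.capture("scene");t=ctrl.capture("top")
cv2.imwrite("pics/a16.png",cv2.resize(s[80:240,290:410],(600,800),interpolation=cv2.INTER_CUBIC)[150:750])
E
```

```text
time: 26.5
eef_pos: [0.509, 0.1587, 0.2048]
eef_rot: [0.946, 0.119, 0.291, -0.075]
ft_force: [-0.3, -0.4, 0.7]
opening: 0.45
```

View pics/a16.png

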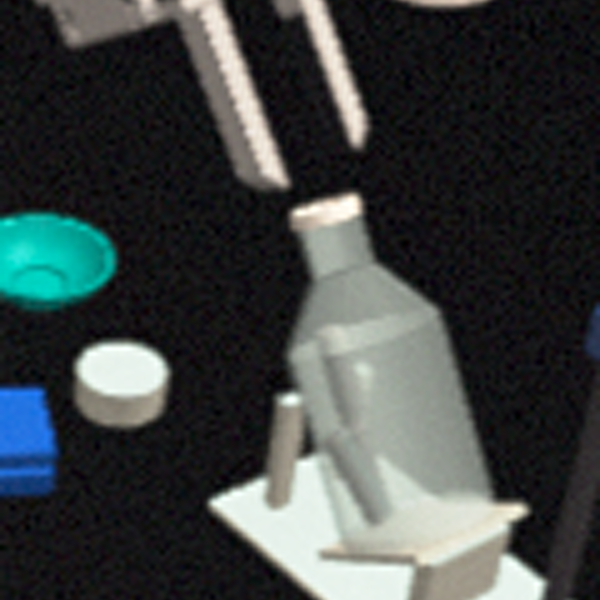

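```bash
python3 -m pendant '{"delta_pos":[[0,0,-20],[0,0,-45]],"twist":[[0,0,0],[0,0,0]]}';python3 - <<'E'
from h import *
s=np.mean([ctrl.capture("scene") for _ in range(3)],0).astype(np.uint8);t=ctrl.capture("top")
c=cv2.resize(s[140:235,335:405],(590,800),interpolation=cv2.INTER_CUBIC)[:600]
c=cv2.convertScaleAbs(c,alpha=1.6,beta=-60)
cv2.imwrite("pics/a17.png",c)
cv2.imwrite("pics/b17.png",cv2.convertScaleAbs(cv2.resize(t[155:215,120:180],(600,600),interpolation=cv2.INTER_CUBIC),alpha=1.5,beta=-100))
E
```

```text
time: 26.8
eef_pos: [0.4847, 0.1493, 0.2422]
eef_rot: [0.946, 0.119, 0.292, -0.075]
ft_force: [-0.4, -0.9, -0.5]
opening: 0.45
```

View pics/a17.png

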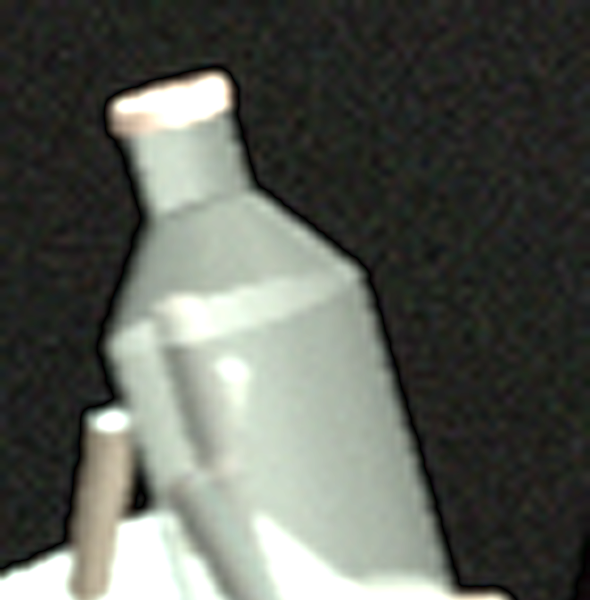

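View pics/b17.png

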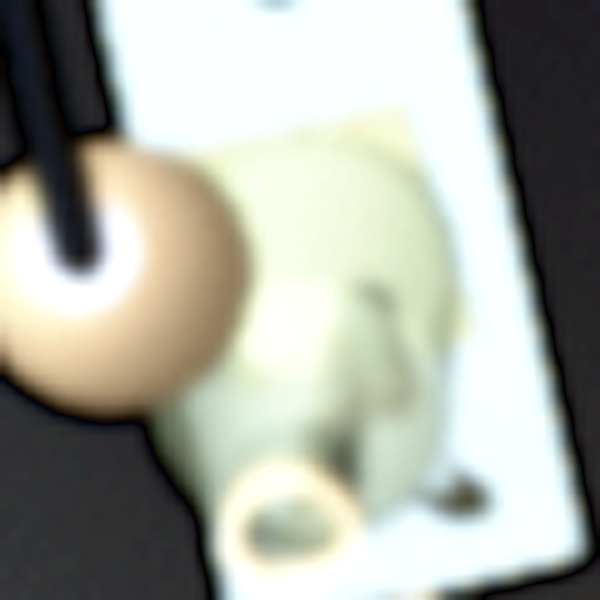

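```bash
python3 - <<'E'
from g import *
F=goal(["m","0"])[1];a=-F[:,2];O=M-.165*a
# F[:,0] = up side, F[:,1] = -y world
def pr(u,w,z,n):
    X=O+a*z+F[:,0]*u+F[:,1]*w
    q=proj(n,X)[0]
    return ((q-[120,155]+.5)*10 if n=="top" else (q-[335,140]+.5)*8.42).round(0)
for nm,u,w in(("low centre",-.030,0),("low +12",-.028,.012),("low +20",-.022,.020),("side 28",-.01,.028),("atop",-.014,.012)):
    print(nm,[(z,pr(u,w,z,"top").tolist(),pr(u,w,z,"scene").tolist()) for z in(.005,.056,.108)])
E
```

```text
low centre [(0.005, [349.0, 346.0], [263.0, 627.0]), (0.056, [342.0, 429.0], [215.0, 465.0]), (0.108, [335.0, 519.0], [165.0, 298.0])]
low +12 [(0.005, [389.0, 330.0], [238.0, 641.0]), (0.056, [384.0, 412.0], [189.0, 479.0]), (0.108, [378.0, 502.0], [138.0, 311.0])]
low +20 [(0.005, [411.0, 304.0], [231.0, 652.0]), (0.056, [407.0, 386.0], [181.0, 488.0]), (0.108, [402.0, 475.0], [130.0, 319.0])]
side 28 [(0.005, [428.0, 260.0], [237.0, 663.0]), (0.056, [424.0, 340.0], [187.0, 497.0]), (0.108, [420.0, 428.0], [135.0, 326.0])]
atop [(0.005, [375.0, 286.0], [269.0, 643.0]), (0.056, [369.0, 367.0], [219.0, 478.0]), (0.108, [363.0, 456.0], [168.0, 308.0])]
```

The third cell slid past to the base beside the first: its end is at (400,400) in the top crop and (185,485) in the scene crop. These match a projected cell at bottle z 5–56 mm, and the upper one spans z 57–108 mm (centre ~83), below the neck. Next is the thick cell.

```bash
python3 nx.py pick .4545 -.298 .13 -.7 2.0 16
```

```text
q [0.54, 0.46, -1.19, 2.43, 1.84, 0.5, 2.77] g [0.98, 0.7, -0.7, 1.9, 0.64, 0.78, 2.0] cost 0.0 maxdq/row 0.08 jaw 119.0
z [np.float64(0.238), np.float64(0.217), np.float64(0.194), np.float64(0.169), np.float64(0.148), np.float64(0.13)]
TCP now [0.486 0.149 0.243] goal [ 0.455 -0.298  0.13 ]
{"delta_pos": [[5,37,7],[7,74,13],[6,111,17],[1,147,20],[-7,181,21]] ,"twist": [[-3.3,-0.8,10.1],[-6.7,-1.5,20.2],[-10.0,-2.0,30.3],[-13.3,-2.5,40.4],[-16.6,-2.8,50.4]] }
```

```bash
python3 -m pendant '{"delta_pos":[[4,30,4],[6,60,8],[6,91,12],[3,121,15],[-2,150,17]],"twist":[[-2.7,-0.7,8],[-5.4,-1.2,16.2],[-8.1,-1.7,24.4],[-10.8,-2.1,32.6],[-13.4,-2.4,40.8]]}' 0.5; python3 nx.py pick .4545 -.298 .13 -.7 2.0 13
```

```text
time: 27.5
eef_pos: [0.5333, 0.0072, 0.2153]
eef_rot: [0.936, -0.252, 0.239, -0.06]
ft_force: [0.1, 0.2, 0.4]
opening: 0.5
q [0.65, 0.51, -1.05, 2.3, 1.55, 0.55, 2.57] g [0.98, 0.7, -0.7, 1.9, 0.64, 0.78, 2.0] cost 0.0 maxdq/row 0.07 jaw 119.0
z [np.float64(0.209), np.float64(0.187), np.float64(0.166), np.float64(0.146), np.float64(0.13)]
TCP now [0.533 0.007 0.215] goal [ 0.455 -0.298  0.13 ]
{"delta_pos": [[16,27,8],[29,55,15],[40,83,21],[49,110,26],[55,138,30]] ,"twist": [[-2.9,-0.2,9.3],[-5.8,-0.4,18.5],[-8.6,-0.6,27.7],[-11.4,-0.6,36.9],[-14.1,-0.7,46.0]] }
```

```bash
python3 -m pendant '{"delta_pos":[[15,25,7],[27,51,13],[37,76,18],[45,101,23],[52,127,27]],"twist":[[-2.7,-0.2,8],[-5.4,-0.4,16.3],[-8,-0.6,24.5],[-10.5,-0.6,32.7],[-13,-0.7,41]]}'; python3 nx.py pick .4545 -.298 .13 -.7 2.0 8
```

```text
time: 28.0
eef_pos: [0.5297, -0.1287, 0.1836]
eef_rot: [0.792, -0.586, 0.168, -0.037]
ft_force: [0.5, 0.6, 0.2]
opening: 0.499
q [0.77, 0.58, -0.93, 2.16, 1.23, 0.63, 2.39] g [0.98, 0.7, -0.7, 1.9, 0.64, 0.78, 2.0] cost 0.0 maxdq/row 0.07 jaw 119.0
z [np.float64(0.176), np.float64(0.154), np.float64(0.135)]
TCP now [ 0.53  -0.129  0.184] goal [ 0.455 -0.298  0.13 ]
{"delta_pos": [[22,17,9],[43,34,17],[61,52,24],[77,69,31],[92,87,37]] ,"twist": [[-2.8,-0.1,9.8],[-5.6,-0.2,19.5],[-8.4,-0.3,29.3],[-11.1,-0.4,38.9],[-13.7,-0.4,48.5]] }
```

```bash
python3 -m pendant '{"delta_pos":[[22,17,9],[43,34,17],[61,52,24],[77,69,31],[92,87,37]],"twist":[[-2.8,-0.1,8],[-5.6,-0.2,16],[-8.4,-0.3,24],[-11.1,-0.4,32],[-13.7,-0.4,39]]}'; python3 log.py; python3 v.py .4545 -.298 .1
```

```text
time: 28.5
eef_pos: [0.4855, -0.2476, 0.1467]
eef_rot: [-0.551, 0.831, -0.073, 0.0]
ft_force: [1.0, 0.2, -0.1]
opening: 0.502
[0.91, 0.67, -0.83, 2.0, 0.91, 0.76, 2.25]
t 28.5 p [ 0.4855 -0.2476  0.1467] open 0.502 F [ 1.   0.2 -0.1] jaw 157.0
delta [54.6, 14.9, 49.8] twist [-7.01, -4.62, -0.0]
```

```bash
python3 -m pendant '{"delta_pos":[[18,5,10],[36,10,20],[54,15,32],[54.6,15,40],[54.6,15,40]],"twist":[[-3,-2,0],[-7,-4.6,0],[-7,-4.6,0],[-7,-4.6,0],[-7,-4.6,0]]}'; python3 log.py; python3 v.py .4545 -.298 .038; python3 - <<'E'
from g import *
im=ctrl.capture("scene");ctrl.capture("top")
cv2.imwrite("pics/a18.png",cv2.resize(im[160:280,130:250],(600,600),interpolation=cv2.INTER_CUBIC))
s=ctrl.state();R=Ro.from_quat(s["eef_rot"]).as_matrix();p=s["eef_pos"]
f=lambda X:((proj("scene",X)[0]-[130,160]+.5)*5).round()
print(f([.4545,-.298,.053]),f([.4545,-.298,.003]),f(p+R[:,2]*.022-R[:,1]*.0235),f(p+R[:,2]*.022+R[:,1]*.0235))
E
```

```text
time: 29.0
eef_pos: [0.4535, -0.2951, 0.1102]
eef_rot: [-0.555, 0.832, -0.001, 0.0]
ft_force: [0.3, 0.8, 0.5]
opening: 0.499
[1.06, 0.79, -0.86, 1.92, 0.82, 0.83, 2.49]
t 29.0 p [ 0.4535 -0.2951  0.1102] open 0.499 F [0.3 0.8 0.5] jaw 157.0
delta [2.2, -1.8, 72.2] twist [-0.15, -0.03, -0.0]
[158. 261.] [171. 338.] [145. 233.] [165. 170.]
```

View pics/a18.png

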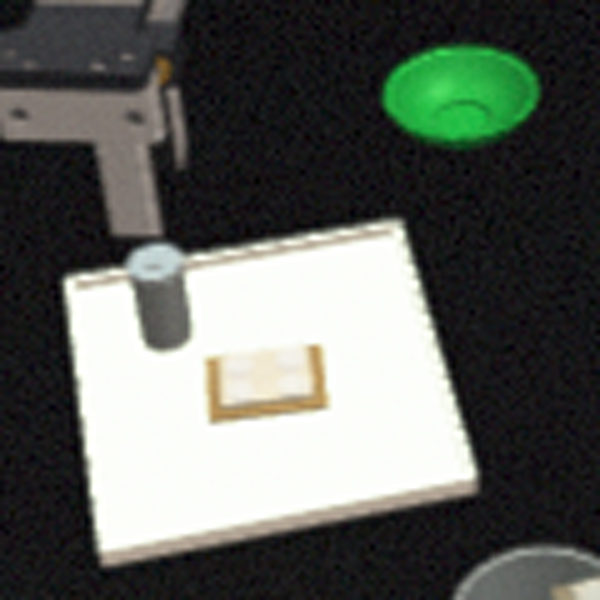

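The thick cell's top is at (157,262), where I predicted it, and the jaws are above it. Descending.

```bash
python3 -m pendant '{"delta_pos":[[2,-1.5,10],[2,-1.5,28],[2,-1.5,46],[2,-1.5,62],[2,-1.5,70]],"twist":[[0,0,0],[0,0,0],[0,0,0],[0,0,0],[0,0,0]]}'; python3 v.py .4545 -.298 .038; python3 -m pendant '{"delta_pos":[[0,0,0],[0,0,0],[0,0,0],[0,0,0],[0,0,0]],"twist":[[0,0,0],[0,0,0],[0,0,0],[0,0,0],[0,0,0]]}' 0.2 30; python3 v.py .4545 -.298 .12
```

```text
time: 29.6
eef_pos: [0.4557, -0.2981, 0.0412]
eef_rot: [-0.556, 0.831, -0.002, 0.001]
ft_force: [-0.1, 0.3, 0.8]
opening: 0.497
t 29.6 p [ 0.4557 -0.2981  0.0412] open 0.497 F [-0.1  0.3  0.8] jaw 157.0
delta [0.3, 1.2, 3.2] twist [-0.28, -0.06, 0.0]
time: 30.1
eef_pos: [0.4562, -0.299, 0.0429]
eef_rot: [-0.555, 0.832, -0.003, 0.002]
ft_force: [-0.3, 0.9, 5.8]
opening: 0.271
t 30.1 p [ 0.4562 -0.299   0.0429] open 0.271 F [-0.3  0.9  5.8] jaw 157.0
delta [-0.2, 1.4, -77.1] twist [-0.39, -0.05, -0.0]
```

```bash
python3 -m pendant '{"delta_pos":[[0,0,-20],[0,0,-50],[0,0,-80]],"twist":[[0,0,0],[0,0,0],[0,0,0]]}'; python3 - <<'E'
from plan import *
s=ctrl.state();q=s["joint_pos"];p,R=fk(q);print(p.round(4),q.round(2),s["opening"])
for tw in(-40,-20,0,20,40,60):
    # small yaw change
    R2=Ro.from_euler('z',-tw,degrees=True)*R
    q2,e,A=run(q,[((.566,.009,.12),R2),((.566,.009,.041),R2),((.566,.009,.15),R2)]);A=np.array(A)
    print(tw,round(e,4),q2.round(2).tolist(),np.min(np.minimum(A-lo,hi-A),0).round(2).tolist())
E
python3 v.py .566 .009 .12
```

```text
time: 30.4
eef_pos: [0.455, -0.2987, 0.1228]
eef_rot: [-0.555, 0.832, -0.002, 0.001]
ft_force: [-0.1, -0.3, 0.3]
opening: 0.272
[ 0.455  -0.2988  0.1229] [ 1.07  0.78 -0.88  1.9   0.8   0.85  2.52] 0.2721299812723379
-40 0.0013 [0.54, 0.82, -1.03, 1.82, 0.84, 1.01, 2.6] [2.02, 1.14, 0.22, 0.53, 1.91, 0.62, 0.34]
-20 0.0013 [0.5, 0.79, -0.95, 1.82, 0.78, 0.96, 2.3] [2.02, 1.14, 0.3, 0.53, 1.88, 0.56, 0.45]
0 0.0013 [0.46, 0.75, -0.87, 1.82, 0.72, 0.92, 2.0] [2.03, 1.12, 0.37, 0.53, 1.82, 0.5, 0.47]
20 0.0012 [0.42, 0.72, -0.78, 1.82, 0.66, 0.88, 1.71] [2.03, 1.09, 0.38, 0.53, 1.76, 0.45, 0.49]
40 0.0012 [0.37, 0.69, -0.69, 1.82, 0.59, 0.84, 1.43] [2.03, 1.06, 0.39, 0.53, 1.69, 0.4, 0.51]
60 0.0011 [0.31, 0.67, -0.6, 1.82, 0.51, 0.81, 1.15] [2.03, 1.04, 0.39, 0.52, 1.61, 0.36, 0.52]
t 30.4 p [ 0.455  -0.2987  0.1228] open 0.272 F [-0.1 -0.3  0.3] jaw 157.0
delta [-326.7, 15.8, 2.5] twist [-0.27, -0.04, 0.0]
```

```bash
python3 -m pendant '{"delta_pos":[[-25,1,0],[-70,3,0],[-117,6,0],[-164,8,0],[-211,10,0]],"twist":[[0,0,0],[0,0,0],[0,0,0],[0,0,0],[0,0,0]]}'; python3 -m pendant '{"delta_pos":[[-45,2,0],[-80,4,0],[-105,6,0],[-115,6,0],[-115,6,0]],"twist":[[0,0,0],[0,0,0],[0,0,0],[0,0,0],[0,0,0]]}'; python3 v.py .566 .009 .07
```

```text
time: 30.9
eef_pos: [0.5277, -0.0989, 0.122]
eef_rot: [-0.554, 0.832, -0.003, 0.001]
ft_force: [0.8, -0.6, -1.3]
opening: 0.273
time: 31.4
eef_pos: [0.5662, 0.0093, 0.1219]
eef_rot: [-0.556, 0.831, -0.003, 0.001]
ft_force: [0.8, -1.2, -0.9]
opening: 0.275
t 31.4 p [0.5662 0.0093 0.1219] open 0.275 F [ 0.8 -1.2 -0.9] jaw 158.0
delta [0.3, 0.4, 51.9] twist [-0.34, -0.03, -0.0]
```

```bash
python3 -m pendant '{"delta_pos":[[0,0,15],[0,0,35],[0,0,52],[0,0,66],[0,0,74]],"twist":[[-0.3,0,0],[-0.3,0,0],[-0.3,0,0],[-0.3,0,0],[-0.3,0,0]]}';python3 v.py .566 .009 .0405; python3 - <<'E'
from h import *
im=ctrl.capture("scene")
cv2.imwrite("pics/a19.png",cv2.resize(im[150:280,240:370],(600,600),interpolation=cv2.INTER_CUBIC))
E
```

```text
time: 31.9
eef_pos: [0.5653, 0.007, 0.0459]
eef_rot: [-0.554, 0.832, 0.0, -0.001]
ft_force: [1.0, -0.5, -0.9]
opening: 0.27
t 31.9 p [0.5653 0.007  0.0459] open 0.27 F [ 1.  -0.5 -0.9] jaw 157.0
delta [-2.2, 0.1, 5.4] twist [0.09, -0.13, -0.0]
```

View pics/a19.png

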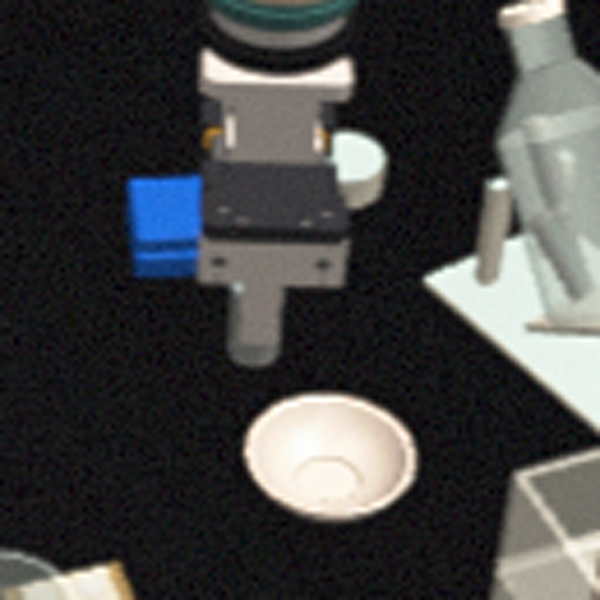

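The thick cell's foot is at (252,350), between the dish (330,455) and the blue case (165,230). Lowering slowly to contact.

```bash
python3 -m pendant '{"delta_pos":[[-1,0,2],[-2,0,3.5],[-2,0,4.5],[-2,0,4.5]],"twist":[[0,0,0],[0,0,0],[0,0,0],[0,0,0]]}';python3 v.py .566 .009 .0402
```

```text
time: 32.35
eef_pos: [0.5674, 0.01, 0.0437]
eef_rot: [-0.555, 0.832, -0.001, 0.0]
ft_force: [-0.6, 0.2, -1.0]
opening: 0.275
t 32.35 p [0.5674 0.01   0.0437] open 0.275 F [-0.6  0.2 -1. ] jaw 157.0
delta [1.5, 0.9, 3.5] twist [-0.07, -0.04, 0.0]
```

```bash
python3 -m pendant '{"delta_pos":[[0,0,1],[0,0,2],[0,0,2.5],[0,0,3]],"twist":[[0,0,0],[0,0,0],[0,0,0],[0,0,0]]}';python3 v.py .566 .009 .0402;python3 -m pendant '{"delta_pos":[[0,0,0.7],[0,0,0.7],[0,0,0.7]],"twist":[[0,0,0],[0,0,0],[0,0,0]]}';python3 v.py .566 .009 .0402
```

```text
time: 32.75
eef_pos: [0.5671, 0.0099, 0.0403]
eef_rot: [-0.555, 0.832, -0.0, -0.0]
ft_force: [0.0, -0.1, -0.8]
opening: 0.275
t 32.75 p [0.5671 0.0099 0.0403] open 0.275 F [ 0.  -0.1 -0.8] jaw 157.0
delta [1.2, 0.6, 0.1] twist [-0.03, -0.05, 0.0]
time: 33.05
eef_pos: [0.5671, 0.01, 0.04]
eef_rot: [-0.555, 0.832, -0.001, -0.0]
ft_force: [-1.1, 0.4, 4.3]
opening: 0.272
t 33.05 p [0.5671 0.01   0.04  ] open 0.272 F [-1.1  0.4  4.3] jaw 157.0
delta [1.3, 0.6, -0.2] twist [-0.04, -0.06, -0.0]
```

Contact at 4 N, right where expected. Releasing and withdrawing upward.

```bash
python3 -m pendant '{"delta_pos":[[0,0,0],[0,0,0],[0,0,0],[0,0,0],[0,0,0]],"twist":[[0,0,0],[0,0,0],[0,0,0],[0,0,0],[0,0,0]]}' 0.5;python3 -m pendant '{"delta_pos":[[0,0,-8],[0,0,-25],[0,0,-50],[0,0,-85],[0,0,-120]],"twist":[[0,0,0],[0,0,0],[0,0,0],[0,0,0],[0,0,0]]}'; python3 v.py .46 -.15 .2
```

```text
time: 33.55
eef_pos: [0.567, 0.0099, 0.0395]
eef_rot: [-0.555, 0.832, -0.0, -0.0]
ft_force: [0.6, -0.5, -0.4]
opening: 0.501
time: 34.05
eef_pos: [0.5668, 0.0104, 0.162]
eef_rot: [-0.555, 0.832, -0.0, -0.0]
ft_force: [0.1, -0.6, 0.7]
opening: 0.499
t 34.05 p [0.5668 0.0104 0.162 ] open 0.499 F [ 0.1 -0.6  0.7] jaw 157.0
delta [189.1, 37.1, -37.9] twist [-0.03, -0.02, -0.0]
```

```bash
python3 -m pendant '{"delta_pos":[[38,8,-10],[76,15,-20],[114,22,-30],[152,30,-38],[189,37,-38]],"twist":[[0,0,0],[0,0,0],[0,0,0],[0,0,0],[0,0,0]]}'; python3 -m pendant '{"delta_pos":[[0,0,0],[0,0,0]],"twist":[[0,0,0],[0,0,0]]}'; python3 - <<'E'
from h import *
im=ctrl.capture("scene");t=ctrl.capture("top")
cv2.imwrite("pics/a20.png",cv2.resize(im,(768,576),interpolation=cv2.INTER_CUBIC))
cv2.imwrite("pics/a21.png",cv2.resize(im[150:280,250:400],(692,600),interpolation=cv2.INTER_CUBIC))
cv2.imwrite("pics/b20.png",cv2.resize(t[90:290,100:380],(784,560),interpolation=cv2.INTER_CUBIC))
old=cv2.imread("pics/top_raw.png");d=cv2.absdiff(old,t).max(2);cv2.imwrite("pics/diff.png",cv2.resize(d,None,fx=1.5,fy=1.5)*3)
E
```

```text
time: 34.55
eef_pos: [0.46, -0.1512, 0.2]
eef_rot: [-0.555, 0.832, -0.002, 0.0]
ft_force: [0.4, -1.2, 0.3]
opening: 0.501
time: 34.75
eef_pos: [0.4602, -0.1508, 0.1989]
eef_rot: [-0.554, 0.833, -0.001, 0.0]
ft_force: [-0.4, 1.5, 0.5]
opening: 0.499
```

View pics/a20.png

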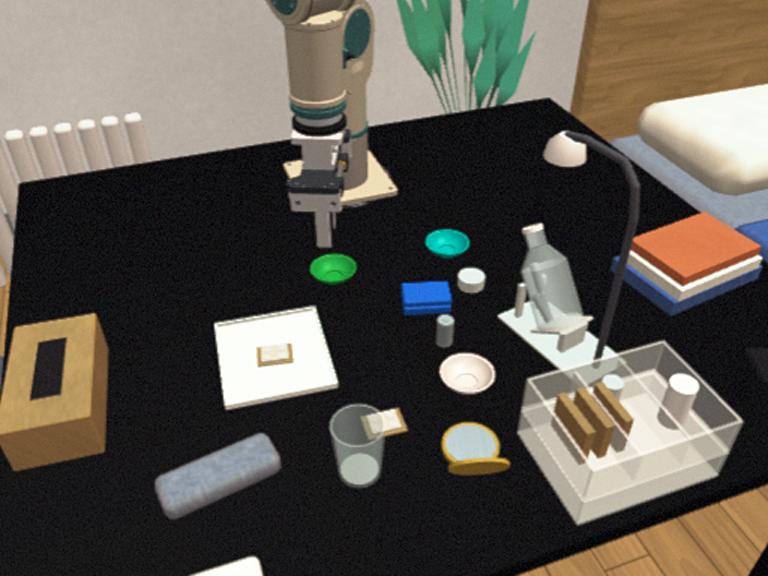

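View pics/a21.png

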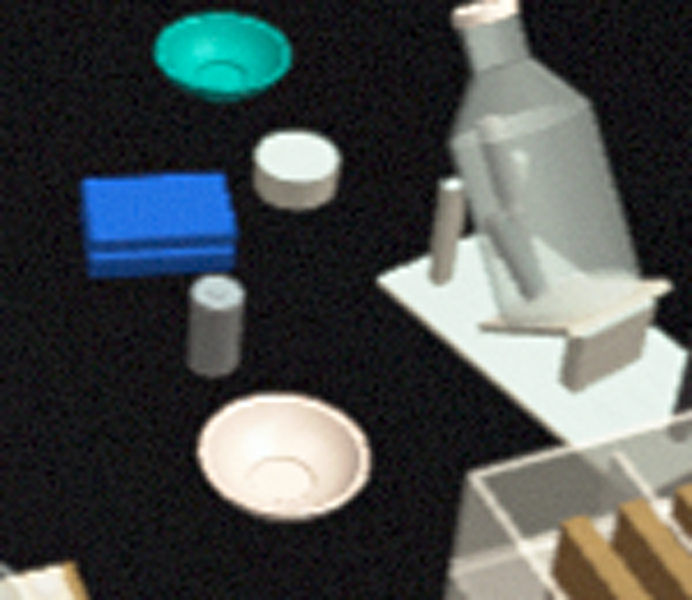

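View pics/b20.png

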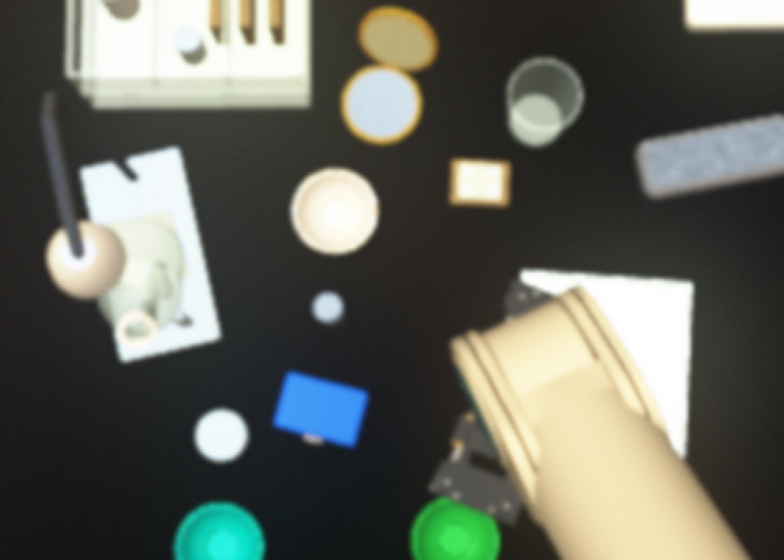

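View pics/diff.png

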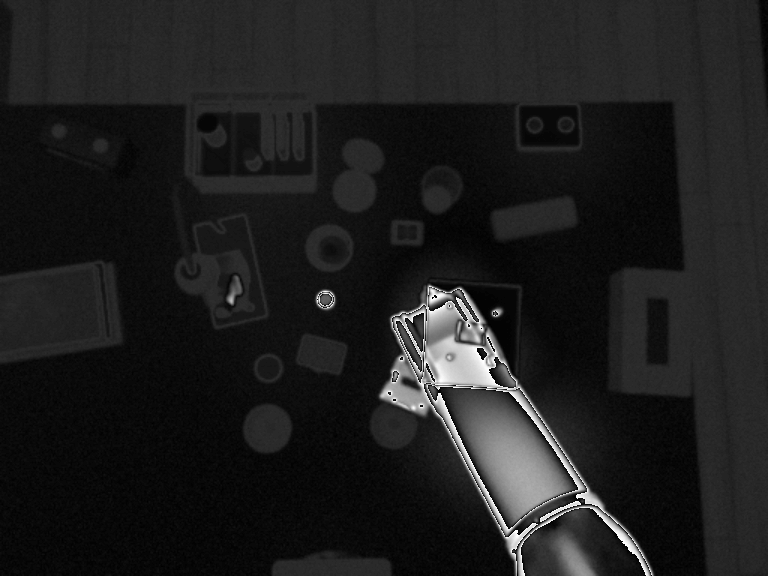

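Nothing else moved: the difference image shows only the cells and the arm. The thick cell stands upright midway between dish and case, and the tray holds only the blister pack. The three slim cells are in the bottle body with an empty neck. Handing in.

```bash
python3 -c "
from workcell import ctrl
print(ctrl.finish_job(), ctrl.state()['time'])"
```

```text
the job is handed in; nothing more can be done
the job is handed in; nothing more can be done
```

I fed the three slim batteries through the bottle's neck one at a time. I then stood the thick battery on the nightstand, released, about midway between the white dish and the blue case, near (0.567, 0.010). The job was handed in at about 35 s of the 72 s allowed.

**Last checks:**
- **Bottle:** the neck is empty and the tray holds only its blister pack. In the bottle body, one cell sits end-on on another (centre about 83 mm up, limit 115 mm) and the third lies beside the lower one. I judged this from where the cells appear in the pictures, not a direct measurement. The stacked cells lie against the lowest wall, estimated at up to 30 mm off the axis against a 31 mm limit, so that margin is thin.
- **Thick battery:** the pictures show it standing upright and clear of the gripper.
- **Everything else:** comparing the start and end top views shows no other object moved. The arm hid part of the tray, but the later scene picture shows the blister pack still in place.

**Hitches:**
- The first carry to the bottle stalled at wrist joint limits, so I worked out the arm's kinematics and rerouted.
- A joint-limit stop over the tray gave a brief wrist reading of about 20 N. The pictures right after showed no contact.

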